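Clear the cutting fixture's ledge into the chute and clamp the next bar

ROBOT

A 6-joint arm with a two-finger parallel gripper is mounted at the origin on the work surface. World frame = base frame: x ahead of the robot, y to its left, z up, the work surface at z = 0. Lengths are in m, angles in degrees, forces in N, time in s.
With the tool pointing down it reaches from about 0.4 to 0.825 m from the base axis. Payload 7 kg.
Tool frame: the origin (TCP) lies midway between the tips of the shut fingers; the grasp point (between the pads) lies 19 mm behind it; z points along the fingers, y is the direction in which the jaws open and shut (so a half turn about z gives the same grasp; the last joint's range is limited). The gripper opens to 88 mm and grips with 3 to 60 N. Pads are 19 mm wide; open, the fingers measure 130 mm over their backs; the gripper's body (78 mm by 193 mm) begins 47 mm behind the grasp point.
Start: joints at [90.762, 20.546, 0.682, 0, -70.136, -16.507], TCP at [0.183, 0.65, 0.227] pointing down, gripper open.
Joint ranges: [-176.03, 176.03], [-82.01, 121.73], [-58.28, 71.71], [-173.87, 95.51], [-174.79, -0.11], [-173.66, 173.66]. Speed limits (degrees/s): [136.94, 136.94, 172.46, 180, 180, 180].

INTERFACE

Orientations are given as [roll, pitch, yaw] about the fixed x, y, z axes, in that order (R = Rz(yaw) Ry(pitch) Rx(roll)).
In Python, from plant import sensors, cams, job gives the robot as it stands.
- The arm moves only by the tool move_arm, never from a script. Its argument "commands" is a list of rows, each a list of 7 numbers: the finger opening in cm, from 0 to 8.76, then the shift along the tool's x, y, z in cm, then the turn, a rotation vector about the tool's x, y, z in rad. In form: [[hand, x, y, z, wx, wy, wz], ...]. A call has exactly 8 rows; each row is the pose to reach, as a shift and turn from the pose commanded when the call began, along the tool's axes at that moment; what a row does not reach only later rows make up. A row lasts 1/8 s, in which the tool goes at most 62.5 mm and 10.7 degrees, less where a joint would pass 70% of its speed; a pose out of reach is approached as far as the arm can. A call with a gripper value outside its range is refused whole. The fingers move at their own pace and stop on an object; the grip force is fixed at half the most. Time passes only in rows, so rows that repeat a pose let the fingers close, or fill a call up. It gives the time, the measured TCP pose, the force and the opening at its end, in the units of the state.
- sensors.get_obs(): the state, without advancing time (a new reading comes with each control period).
- cams.snapshot(name): name is "scene" or "top" or "wrist"; returns a dict with "frame" (384x512x3 uint8, red, green, blue), "camera_matrix" (3x3 intrinsics, pixels), "dist_coeffs" ([k1, k2, p1, p2, k3] as OpenCV has them; the pictures are not rectified), "R" (3x3) and "t" (3): a world point X has camera coordinates R X + t. Camera axes: x right, y down, z forward; pixel columns grow to the right and rows downward; lengths in m; the calibration is good to about 2 mm. A picture is of the moment at which its call begins. There is no depth.
- job.close_job(): hands the job in, once; it reports no verdict.
The state is a dict: "clock": time; "joint_pos": joint angles; "qvel": joint speeds; "tau": joint torques, N m; "tool_pos": TCP position; "orientation": TCP orientation; "force": force on the tool from outside, world axes, zero at the start; "moment": the same for the moment, N m; "opening": finger opening in m.
Only numpy, scipy, OpenCV 4.12 (cv2) and the standard library are available. Lean on these libraries where they do the work, as an engineer would, in place of code of your own. Each camera call takes 0.05 s, during which the arm holds its last target.

TASK

Get the cutting fixture ready for the next cut. First push every offcut off the ledge over its far edge so that it drops into the chute (push them, do not lift them), then lay the long bar flat on the bed between the fence and the open jaw, along the fence and centred on the jaw, and let go of it. Then tighten the clamp with the black handle until the jaw holds the bar firmly against the fence: one swing is too short, so lift the handle off its serrations, swing it back and turn it again, as often as needed; leave the other things on the table alone.

Things in the scene. Friction and masses are not known exactly. Their poses are not given: they have to be found in the camera images.
- fixture: the cutting fixture, fixed to the table: a raised flat bed 120 mm above the table, 180 mm (x) by 480 mm (y); origin on the table; x across the bed away from the robot, y along the bed to the left, z up. Other entries give places in this frame, in mm. The bed spans x -90..90, y -225..255. Left of its fence is the ledge with the offcuts, right of it the clamp
- fence_top (a point): middle of the fence's top (0, 6, 134): the fence is 14 mm high, y 0..12, x -80..80; its face towards the jaw is at y = 0
- ledge_edge (a point): middle of the ledge's far upper edge, above the chute (90, 130, 120). The ledge spans y 12..248; a lip 10 mm high closes its left side, its near and far edges are open
- chute_tray (a point): middle of the chute's catch tray floor (240, 131, 12). The smooth steel chute (y 11..252) slopes from x = 92, 22 mm below the ledge, down to this tray; far wall at x = 288, 81 mm above the table
- offcut1: an offcut of square aluminium profile, 90 x 30 x 30 mm, lying on the ledge; origin at its centre, x along its length
- offcut2: an offcut of square aluminium profile, 80 x 30 x 30 mm, lying on the ledge; origin at its centre, x along its length
- offcut3: an offcut of square aluminium profile, 70 x 30 x 30 mm, lying on the ledge; origin at its centre, x along its length
- offcut4: an offcut of square aluminium profile, 85 x 30 x 30 mm, lying on the ledge; origin at its centre, x along its length
- offcut5: an offcut of square aluminium profile, 75 x 30 x 30 mm, lying on the ledge; origin at its centre, x along its length
- bar: the long bar of square aluminium profile to be clamped, 160 x 45 x 45 mm, 0.4 kg, lying on the table left of the fixture; origin at its centre, x along its length (any long side may be up)
- jaw: the moving clamp jaw, 90 mm long (x), 14 mm high; origin at the foot of the middle of its face, which looks to the fence. It starts at y = -67 mm and closes (+y) by 8.2 mm per radian of spindle; the bar is 45 mm thick, so it meets it at about 2.7 rad. Its face is sprung (10 N, giving way by up to 6 mm): it holds the bar firmly once the spindle has turned past about 2.9 rad
- spindle (a joint): turn of the clamp spindle in rad, 0 at the start, growing clockwise seen from above as the jaw closes (at most 3.9). It stays where it is left
- handle_swing (a joint): swing of the black clamping handle in rad, 0 to 1.35 between stops, growing clockwise seen from above (tightening). At 0 its arm points from the pivot to -y, turned 5 deg towards +x; at 1.35 nearly to -x. Down, its serrations (0.39 rad apart) turn the spindle along both ways (slipping at 0.4 to 0.9 N m, once the jaw is tight); lifted, it swings free and the spindle stays
- handle_lift (a joint): how far the handle is lifted off its serrations in m, 0 (down, at any angle) to 0.016; free of the spindle above 0.006; lifting it takes about 13 N
- knob (a point): top centre of the upright round grip at the end of the handle, 26 mm in diameter, 44 mm of it free above the arm, 110 mm from the pivot; 233 mm above the table when down. May be gripped from above
- pivot (a point): the pivot axis of handle and spindle at bed height (fixture frame 0, -165, 120 mm). The handle's hub there is 48 mm wide and reaches 71 mm above the bed
- screwdriver: a screwdriver with a blue handle, 200 mm, on the table; a bystander
- mug: a white mug, 80 mm wide, 90 mm high; a bystander
- jar: a closed jar, 66 mm wide, 80 mm high; a bystander
- tape: a roll of blue tape lying flat, 100 mm wide, 25 mm high; a bystander
- wrench: a steel wrench, 180 mm; a bystander
- clampknob: a loose black clamp foot, 48 mm wide, 34 mm high; a bystander
There are look-alikes about, which are no part of the job. What is shaped like the bar but red is not meant.

How it is judged:
By the outcome, as a careful person would: the job done as asked, in the order asked, and still so for the second after the job is handed in, with the robot touching nothing.
Of offcut1, offcut2, offcut3, offcut4, offcut5 only 3 to 5 are there at a start; the rules pass over those that are not, and their reading is None.
At some moment in a run one of offcut1, offcut2, offcut3, offcut4, offcut5, bar may be knocked a few centimetres aside while the robot is not near it.
Once in a run the grip may slacken for a moment while it holds something.
It also fails if it takes over 192 s, if anything falls off the work surface, if the arm or the gripper's body presses on something with over 40 N, if the wrist force passes 120 N, or if a joint passes its speed limit or range.

## Working session

There is one attempt and no reset: what is moved stays moved. The work goes in short steps, Python scripts to look and compute and a tool call to move; the robot and the scene stay as the last step left them, time stands still between calls to the robot, and variables do not carry over. Pictures are saved under pics/ and viewed, and the job is handed in when it is done.

Besides the shell and the picture viewer there is one more tool, called after "Emit:" in YAML: its name, and indented under it one key for each argument. move_arm: Moves the arm, as the interface text tells. Its arguments: {"type":"object","properties":{"commands":{"type":"array"}},"required":["commands"]}

```bash
ls -la; mkdir -p pics; cat > h.py <<'E'
import numpy as np, cv2
from plant import sensors, cams, job
def snap(name,fn):
    s=cams.snapshot(name)
    np.savez('last_%s.npz'%name,**{k:np.array(v) for k,v in s.items()})
    cv2.imwrite('pics/'+fn,cv2.cvtColor(np.array(s['frame']),cv2.COLOR_RGB2BGR))
    return s
E
python3 - <<'E'
from h import *
for n in ['scene','top','wrist']:
    s=snap(n,'%s0.png'%n); R=np.array(s['R']);t=np.array(s['t'])
    print(n,-R.T@t, R[2], np.array(s['camera_matrix']).round(1).tolist(), s['dist_coeffs'])
print(sensors.get_obs())
E
```

```text
total 12
drwxr-xr-x  3 agent agent 4096 Dec  7 07:13 .
drwxr-xr-x 23 root  root  4096 Dec  7 07:13 ..
drwxr-xr-x  2 agent agent 4096 Dec  7 07:13 pics
scene [ 1.26655299 -0.37516848  1.12130988] [-0.58640357  0.29298637 -0.75517537] [[352.2, 0.0, 253.5], [0.0, 352.2, 192.0], [0.0, 0.0, 1.0]] [-0.04241146  0.          0.          0.          0.        ]
top [0.40841038 0.0042347  1.53999351] [ 0.08337736  0.00722364 -0.99649186] [[428.8, 0.0, 261.2], [0.0, 428.8, 180.5], [0.0, 0.0, 1.0]] [0.03297051 0.         0.         0.         0.        ]
wrist [0.2583247  0.62969188 0.38467658] [-0.27722521  0.07675056 -0.95773459] [[273.1, 0.0, 257.2], [0.0, 273.1, 190.8], [0.0, 0.0, 1.0]] [0.01983508 0.         0.         0.         0.        ]
{'clock': 0.15, 'joint_pos': array([ 9.07620375e+01,  2.05800380e+01,  6.47002898e-01, -1.49931982e-02,
       -7.01351530e+01, -1.65060273e+01]), 'qvel': array([-0.02564949, -0.13985176,  0.19539756,  0.00995889, -0.00921876,
       -0.0166063 ]), 'tau': array([-2.04852950e-03, -5.83275747e+01,  2.93292636e+01,  7.00097233e+00,
        8.83061002e-03, -1.06120597e-04]), 'tool_pos': array([0.18308736, 0.64932366, 0.22586795]), 'orientation': array([ 1.79930617e+02, -5.85937594e-03, -1.57490893e+01]), 'force': array([0.03725784, 0.14195984, 0.27682677]), 'moment': array([-0.00647275,  0.03314232,  0.04519713]), 'opening': 0.08750147434751873}
```

View pics/scene0.png

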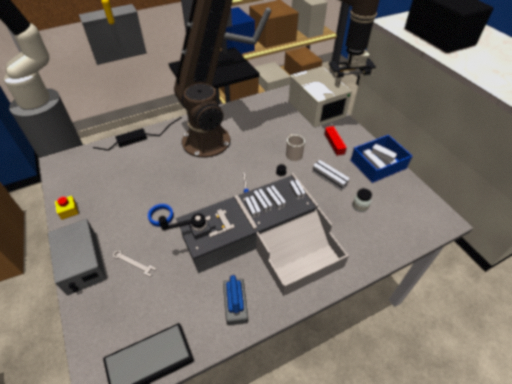

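View pics/top0.png

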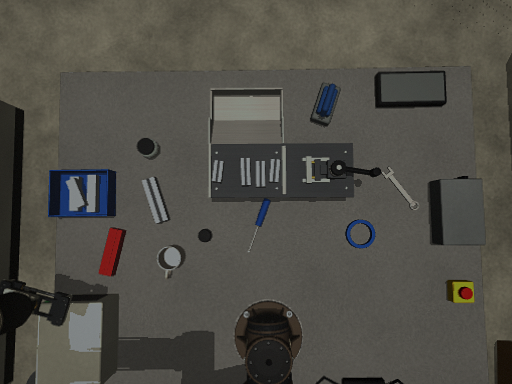

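View pics/wrist0.png

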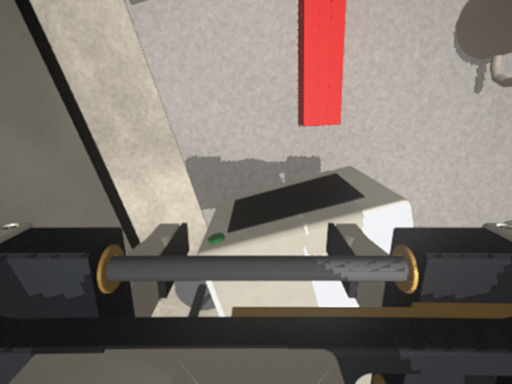

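```bash
python3 - <<'E'
import cv2
a=cv2.imread('pics/top0.png')
cv2.imwrite('pics/top0a.png',cv2.resize(a[80:212,205:385],None,fx=4.4,fy=4.4,interpolation=cv2.INTER_CUBIC))
cv2.imwrite('pics/top0b.png',cv2.resize(a[120:290,40:220],None,fx=3.5,fy=3.5,interpolation=cv2.INTER_CUBIC))
E
```

```text
(no output)
```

View pics/top0a.png

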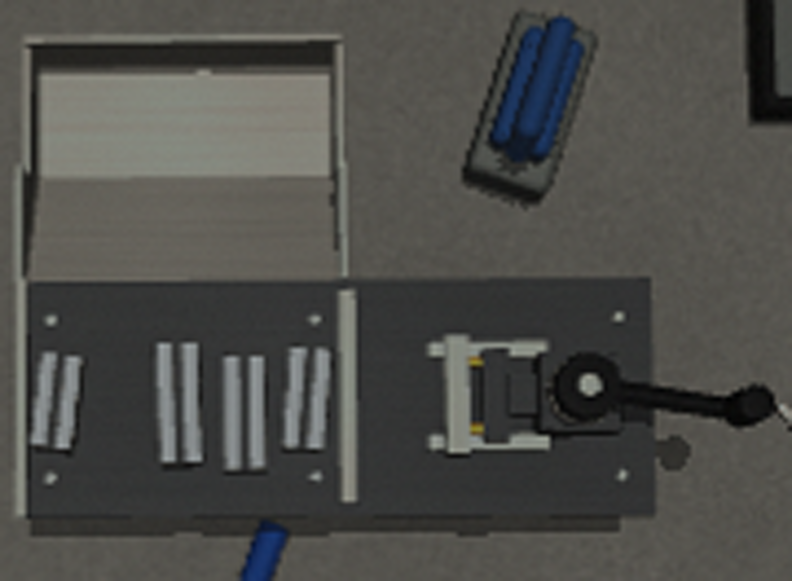

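View pics/top0b.png

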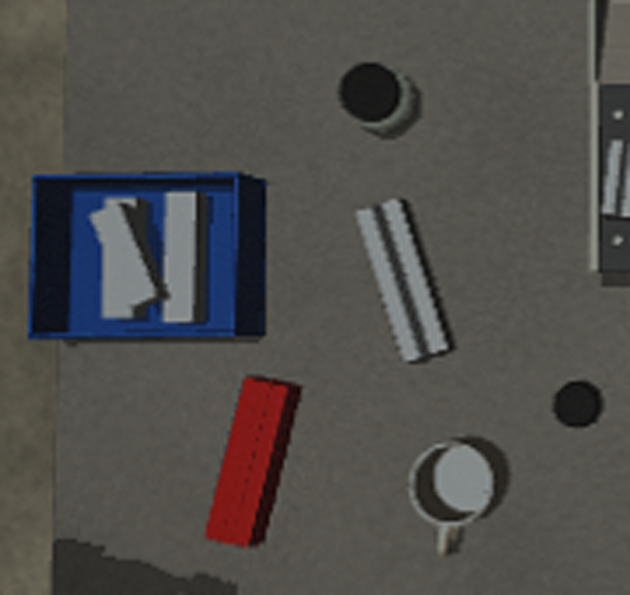

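```bash
cat >> h.py <<'E'
def p2w(name,uv,z,s=None):
    s=s or np.load('last_%s.npz'%name)
    uv=np.array(uv,float).reshape(-1,1,2)
    n=cv2.undistortPoints(uv,s['camera_matrix'],s['dist_coeffs'])[:,0]
    R=s['R'];c=-R.T@s['t']
    d=np.c_[n,np.ones(len(n))]@R
    k=(np.broadcast_to(z,len(n))-c[2])/d[:,2]
    return c+d*k[:,None]
def w2p(name,P,s=None):
    s=s or np.load('last_%s.npz'%name)
    return cv2.projectPoints(np.array(P,float).reshape(-1,1,3),cv2.Rodrigues(s['R'])[0],s['t'],s['camera_matrix'],s['dist_coeffs'])[0][:,0]
E
python3 - <<'E'
from h import *
c=lambda L,o=(205,80),f=4.4:[((u+.5)/f-.5+o[0],(v+.5)/f-.5+o[1]) for u,v in L]
pr=lambda n,P:print(n,P.round(4).tolist())
pr('fence',p2w('top',c([(340,290),(356,290),(342,502),(357,502)]),.134))
pr('bed FR NR',p2w('top',c([(650,278),(655,515)]),.12))
pr('lip',p2w('top',c([(20,280),(20,516)]),.13))
pr('pivot hub',p2w('top',c([(590,384)]),.191))
pr('knob',p2w('top',c([(757,402)]),.233))
b=lambda L:c(L,(40,120),3.5)
pr('bar',p2w('top',b([(357,212),(402,200),(408,362),(452,349)]),.045))
for n,L in dict(A=[(43,352),(80,357),(33,446),(69,450)],B=[(157,344),(197,344),(164,463),(202,463)],C=[(224,356),(264,356),(225,470),(265,468)],D=[(290,348),(330,350),(284,446),(322,450)]).items():
    P=p2w('top',c(L),.15); pr(n,P); pr(' ctr,len,wid',np.r_[P.mean(0)[:2],np.linalg.norm(P[0]-P[2]),np.linalg.norm(P[0]-P[1])])
E
```

```text
fence [[0.6412, -0.0554, 0.134], [0.641, -0.0674, 0.134], [0.4815, -0.0542, 0.134], [0.4814, -0.0654, 0.134]]
bed FR NR [[0.6492, -0.2909, 0.12], [0.4695, -0.2893, 0.12]]
lip [[0.6528, 0.186, 0.13], [0.4744, 0.1865, 0.13]]
pivot hub [[0.561, -0.2311, 0.191]]
knob [[0.5421, -0.3387, 0.233]]
bar [[0.5399, 0.4334, 0.045], [0.5514, 0.3886, 0.045], [0.39, 0.3812, 0.045], [0.4022, 0.3378, 0.045]]
A [[0.5951, 0.1665, 0.15], [0.591, 0.1391, 0.15], [0.5251, 0.1742, 0.15], [0.5218, 0.1476, 0.15]]
 ctr,len,wid [0.5583, 0.1568, 0.0704, 0.0278]
B [[0.5999, 0.0818, 0.15], [0.5995, 0.0521, 0.15], [0.5112, 0.0774, 0.15], [0.5109, 0.0493, 0.15]]
 ctr,len,wid [0.5554, 0.0652, 0.0888, 0.0297]
C [[0.5903, 0.0321, 0.15], [0.5899, 0.0025, 0.15], [0.5055, 0.0324, 0.15], [0.5066, 0.0028, 0.15]]
 ctr,len,wid [0.548, 0.0175, 0.0848, 0.0297]
D [[0.5956, -0.0169, 0.15], [0.5937, -0.0466, 0.15], [0.5227, -0.0114, 0.15], [0.5193, -0.0395, 0.15]]
 ctr,len,wid [0.5578, -0.0286, 0.0731, 0.0297]
```

```bash
cat >> h.py <<'E'
def go(cur,*tgts):
    """cur, tgts: (x,y,z,yaw deg) tool down. prints shift cm and wz for each"""
    x,y,z,w=cur;a=np.radians(w)
    for X,Y,Z,W in tgts:
        dx,dy=X-x,Y-y
        print([round(v,2) for v in (100*(np.cos(a)*dx+np.sin(a)*dy),100*(np.sin(a)*dx-np.cos(a)*dy),-100*(Z-z))],'wz',round(-np.radians(W-w),4))
E
python3 - <<'E'
from h import *
go((.183,.65,.227,-15.745),(.2,.62,.27,-15.745),(.36,.35,.27,-8),(.48,.153,.25,-.5))
E
```

```text
[np.float64(2.45), np.float64(2.43), -4.3] wz -0.0
[np.float64(25.18), np.float64(24.07), -4.3] wz -0.1352
[np.float64(42.07), np.float64(39.78), -2.3] wz -0.2661
```

Emit:
move_arm:
  commands:
    - [0,1,1,-4.3,0,0,0]
    - [0,5,4.8,-4.3,0,0,0]
    - [0,9,8.6,-4.3,0,0,-0.05]
    - [0,13,12.4,-4.3,0,0,-0.1]
    - [0,17,16.2,-4.3,0,0,-0.15]
    - [0,21,20,-4.3,0,0,-0.2]
    - [0,25,24,-4.3,0,0,-0.25]
    - [0,29,27.5,-4.3,0,0,-0.266]

```text
clock: 1.15
tool_pos: [0.3881, 0.3044, 0.2697]
orientation: [-180.0, -0.0, -0.4]
force: [0.2, 0.3, -0.4]
opening: 0.0135
```

Emit:
move_arm:
  commands:
    - [0,3,5,0,0,0,0]
    - [0,6,10,0,0,0,0]
    - [0,9,15.3,0,0,0,0]
    - [0,9,15.3,4,0,0,0]
    - [0,9,15.3,8,0,0,0]
    - [0,9,15.3,8,0,0,0]
    - [0,9,15.3,8,0,0,0]
    - [0,9,15.3,8,0,0,0]

```text
clock: 2.15
tool_pos: [0.4772, 0.1534, 0.1913]
orientation: [-179.9, -0.1, -0.5]
force: [-0.0, 0.6, -0.4]
opening: 0.0006
```

```bash
python3 - <<'E'
from h import *
o=sensors.get_obs();print(o['tool_pos'],o['orientation'],o['opening'])
snap('wrist','w1.png');snap('top','t1.png')
E
```

```text
[0.47715816 0.15336326 0.19133706] [-1.79909253e+02 -1.38346575e-01 -4.58853621e-01] 0.0005972464978112841
```

View pics/w1.png

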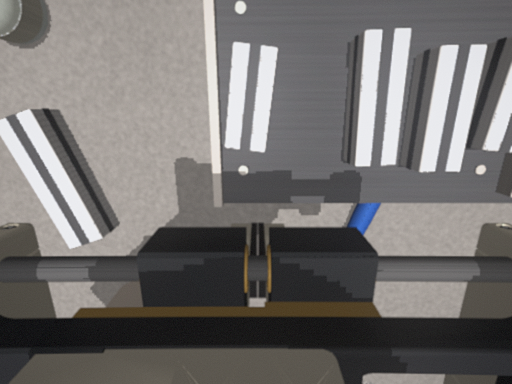

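View pics/t1.png

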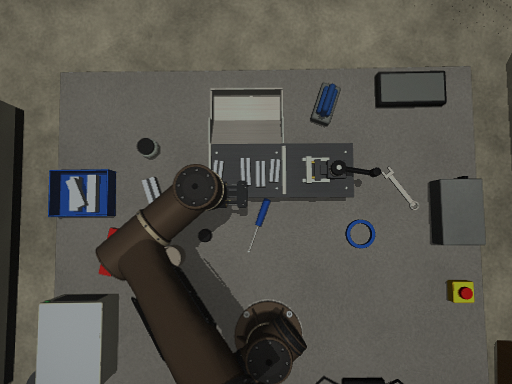

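```bash
python3 - <<'E'
from h import *
P=p2w('wrist',[(233,43),(277,47),(226,150),(266,153),(364,30),(410,29),(355,166),(397,165),(441,45),(487,45),(420,171),(464,173)],.15)
print(P.round(4))
for i in (0,4,8): print(P[i:i+4].mean(0).round(4))
print(p2w('wrist',[(219,207),(205,3)],.13))
E
```

```text
[[0.5965 0.1697 0.15  ]
 [0.5939 0.1408 0.15  ]
 [0.5266 0.1773 0.15  ]
 [0.5241 0.148  0.15  ]
 [0.6031 0.0848 0.15  ]
 [0.6031 0.0555 0.15  ]
 [0.5139 0.0818 0.15  ]
 [0.5144 0.051  0.15  ]
 [0.5935 0.034  0.15  ]
 [0.5929 0.0047 0.15  ]
 [0.5097 0.0334 0.15  ]
 [0.5078 0.0011 0.15  ]]
[0.5603 0.1589 0.15  ]
[0.5586 0.0683 0.15  ]
[0.551  0.0183 0.15  ]
[[0.4749673  0.18760193 0.13      ]
 [0.62541447 0.18987824 0.13      ]]
```

Emit:
move_arm:
  commands:
    - [0,0.2,-0.5,3,0,0,0]
    - [0,1.2,-0.5,5.4,0,0,0]
    - [0,2.5,-0.5,5.4,0,0,0]
    - [0,4.5,-0.5,5.4,0,0,0]
    - [0,6.5,-0.5,5.4,0,0,0]
    - [0,8.5,-0.5,5.4,0,0,0]
    - [0,10.5,-0.5,5.4,0,0,0]
    - [0,12.5,-0.5,5.4,0,0,0]

```text
clock: 3.25
tool_pos: [0.6031, 0.1565, 0.1373]
orientation: [-180.0, -0.1, -0.5]
force: [-1.8, -0.0, 0.7]
opening: 0.0005
```

Emit:
move_arm:
  commands:
    - [0,2,0,0,0,0,0]
    - [0,4,0,0,0,0,0]
    - [0,6,0,0,0,0,0]
    - [0,6.5,0,0,0,0,0]
    - [0,4,0,-5,0,0,0]
    - [0,0,3,-5,0,0,0]
    - [0,-6,6,-5,0,0,0]
    - [0,-12,9,-5,0,0,0]

```text
clock: 4.25
tool_pos: [0.4874, 0.0706, 0.1864]
orientation: [-180.0, -0.1, -0.5]
force: [-0.0, 0.0, 0.2]
opening: 0.0007
```

```bash
python3 - <<'E'
from h import *
o=sensors.get_obs();print(o['tool_pos'],o['orientation'],o['opening'])
snap('wrist','w2.png');snap('top','t2.png');snap('scene','s2.png')
a=cv2.imread('pics/t2.png')
b=cv2.imread('pics/s2.png')
a=cv2.resize(a[80:212,205:385],None,fx=2.2,fy=2.2);b=cv2.resize(b[160:290,230:360],None,fx=2.3,fy=2.3)
h=max(a.shape[0],b.shape[0])
im=np.zeros((h,a.shape[1]+b.shape[1],3),np.uint8);im[:a.shape[0],:a.shape[1]]=a;im[:b.shape[0],a.shape[1]:]=b
cv2.imwrite('pics/c2.png',im)
E
```

```text
[0.48736339 0.07064455 0.18639132] [-1.79974988e+02 -6.36820682e-02 -4.97698898e-01] 0.0006613347244172468
```

View pics/c2.png

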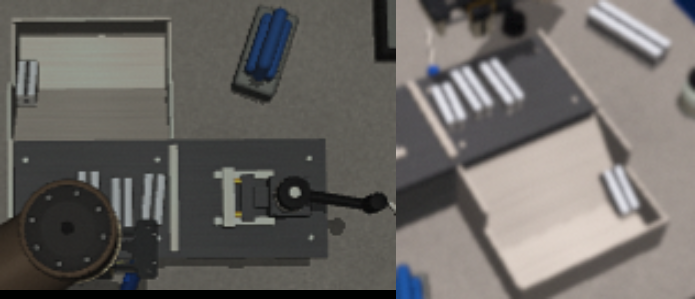

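View pics/w2.png

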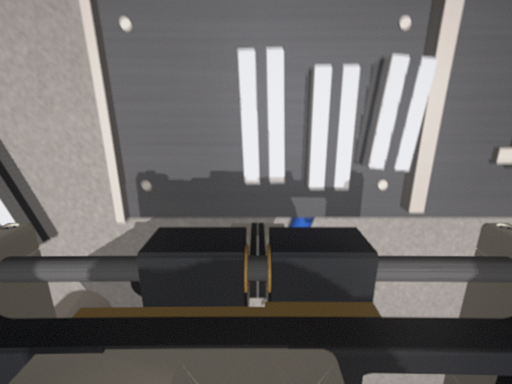

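The picture shows the first offcut lying in the chute's tray (c2 about (27,80)), with three offcuts still on the ledge. I'll push the one at w2 about (262,115) next.

Emit:
move_arm:
  commands:
    - [0,0,0.5,3,0,0,0]
    - [0,0.3,0.5,5,0,0,0]
    - [0,2,0.5,5,0,0,0]
    - [0,4,0.5,5,0,0,0]
    - [0,6,0.5,5,0,0,0]
    - [0,8,0.5,5,0,0,0]
    - [0,10,0.5,5,0,0,0]
    - [0,12,0.5,5,0,0,0]

```text
clock: 5.4
tool_pos: [0.6113, 0.0656, 0.1369]
orientation: [-180.0, -0.1, -0.5]
force: [-1.6, 1.0, 1.2]
opening: 0.0005
```

Emit:
move_arm:
  commands:
    - [0,2,0,0,0,0,0]
    - [0,4,0,0,0,0,0]
    - [0,5.5,0,0,0,0,0]
    - [0,5.8,0,0,0,0,0]
    - [0,4,0,-5,0,0,0]
    - [0,0,1,-5,0,0,0]
    - [0,-6,3,-5,0,0,0]
    - [0,-12,4.6,-5,0,0,0]

```text
clock: 6.4
tool_pos: [0.4869, 0.02, 0.1857]
orientation: [-180.0, -0.0, -0.5]
force: [-0.6, -0.2, 1.5]
opening: 0.0001
```

```bash
cat >> h.py <<'E'
def looks(tag):
    o=sensors.get_obs();print(o['clock'],o['tool_pos'].round(4),o['orientation'].round(2),o['opening'].round(4),o['force'].round(1))
    snap('wrist','w%s.png'%tag);snap('top','t%s.png'%tag);snap('scene','s%s.png'%tag)
    a=cv2.imread('pics/t%s.png'%tag);b=cv2.imread('pics/s%s.png'%tag)
    a=cv2.resize(a[80:212,205:385],None,fx=2.4,fy=2.4);b=cv2.resize(b[160:290,190:360],None,fx=2.1,fy=2.1)
    h=max(a.shape[0],b.shape[0])
    im=np.zeros((h,a.shape[1]+b.shape[1],3),np.uint8);im[:a.shape[0],:a.shape[1]]=a;im[:b.shape[0],a.shape[1]:]=b
    cv2.imwrite('pics/c%s.png'%tag,im)
E
python3 -c "
from h import *
looks('3')"
```

```text
Traceback (most recent call last):
  File "h.py", line 26, in looks
    o=sensors.get_obs();print(o['clock'],o['tool_pos'].round(4),o['orientation'].round(2),o['opening'].round(4),o['force'].round(1))
                                                                                          ^^^^^^^^^^^^^^^^^^
AttributeError: 'float' object has no attribute 'round'
```

```bash
sed -i "s/o\['opening'\].round(4)/round(o['opening'],4)/" h.py
python3 -c "
from h import *
looks('3')"
```

```text
6.4 [0.4869 0.02   0.1857] [-1.8e+02 -1.0e-02 -5.1e-01] 0.0001 [-0.6 -0.2  1.5]
```

View pics/c3.png

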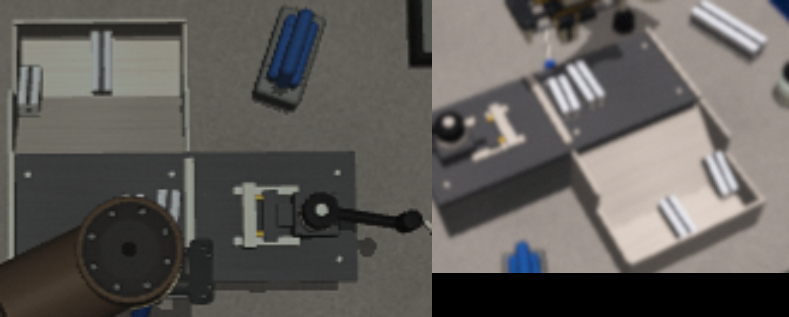

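View pics/w3.png

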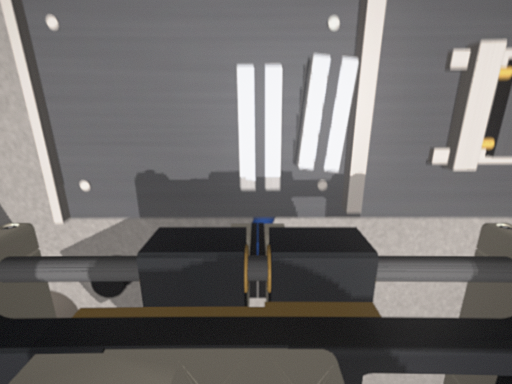

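Two offcuts are in the tray and two remain; the next one (w3 about (259,125)) is straight ahead.

Emit:
move_arm:
  commands:
    - [0,-0.3,0.1,3,0,0,0]
    - [0,0,0.1,5,0,0,0]
    - [0,2,0.1,5,0,0,0]
    - [0,4,0.1,5,0,0,0]
    - [0,6,0.1,5,0,0,0]
    - [0,8,0.1,5,0,0,0]
    - [0,10,0.1,5,0,0,0]
    - [0,12,0.1,5,0,0,0]

```text
clock: 7.55
tool_pos: [0.6098, 0.0186, 0.1356]
orientation: [180.0, 0.0, -0.5]
force: [-1.4, -0.8, 1.1]
opening: 0.0004
```

Emit:
move_arm:
  commands:
    - [0,2,0,0,0,0,0]
    - [0,4,0,0,0,0,0]
    - [0,5.5,0,0,0,0,0]
    - [0,5.8,0,0,0,0,0]
    - [0,4,0,-5,0,0,0]
    - [0,0,1,-5,0,0,0]
    - [0,-6,3,-5,0,0,0]
    - [0,-12,4.6,-5,0,0,0]

```text
clock: 8.55
tool_pos: [0.4865, -0.0269, 0.1854]
orientation: [-180.0, 0.0, -0.5]
force: [-0.5, -0.4, 0.9]
opening: 0.0005
```

```bash
python3 -c "
from h import *
looks('4')"
```

```text
8.55 [ 0.4865 -0.0269  0.1854] [-180.      0.     -0.51] 0.0005 [-0.5 -0.4  0.9]
```

View pics/c4.png

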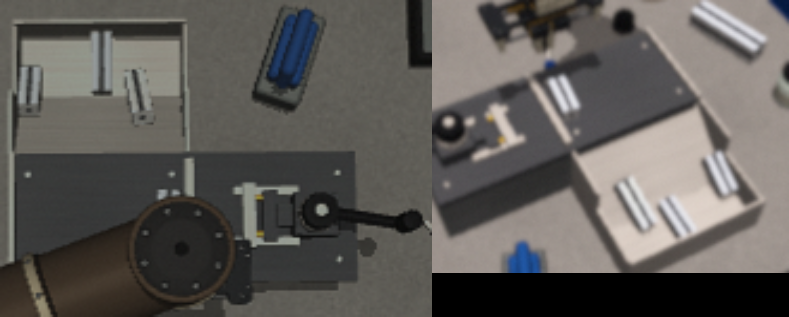

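View pics/w4.png

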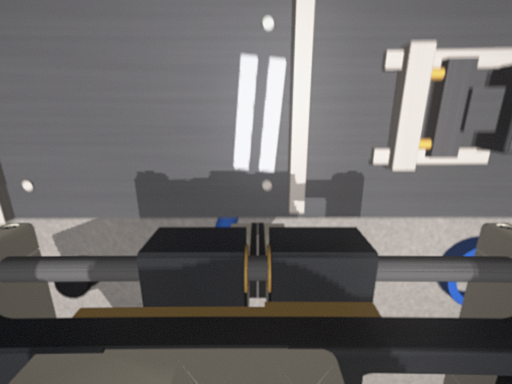

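Three are in; the last one (w4 about (260,112), 70-75 mm) remains next to the fence.

Emit:
move_arm:
  commands:
    - [0,0,0,3,0,0,0]
    - [0,0.3,0,4.8,0,0,0]
    - [0,2,0,4.8,0,0,0]
    - [0,4,0,4.8,0,0,0]
    - [0,6,0,4.8,0,0,0]
    - [0,8,0,4.8,0,0,0]
    - [0,10,0,4.8,0,0,0]
    - [0,12,0,4.8,0,0,0]

```text
clock: 9.7
tool_pos: [0.6109, -0.0274, 0.1384]
orientation: [180.0, -0.1, -0.5]
force: [0.2, 0.1, 0.7]
opening: 0.0006
```

Emit:
move_arm:
  commands:
    - [0,2,0,0,0,0,0]
    - [0,4,0,0,0,0,0]
    - [0,5.5,0,0,0,0,0]
    - [0,5.8,0,0,0,0,0]
    - [0,4,0,-5,0,0,0]
    - [6,0,-3,-9,0,0,0]
    - [8.7,-5,-8,-11,0,0,0]
    - [8.7,-10,-13,-11,0,0,0]

```text
clock: 10.7
tool_pos: [0.5232, 0.09, 0.2487]
orientation: [-179.9, -0.2, -0.6]
force: [0.8, 1.5, -1.0]
opening: 0.025
```

```bash
python3 -c "
from h import *
looks('5')"
```

```text
10.7 [0.5232 0.09   0.2487] [-179.91   -0.18   -0.55] 0.025 [ 0.8  1.5 -1. ]
```

View pics/c5.png

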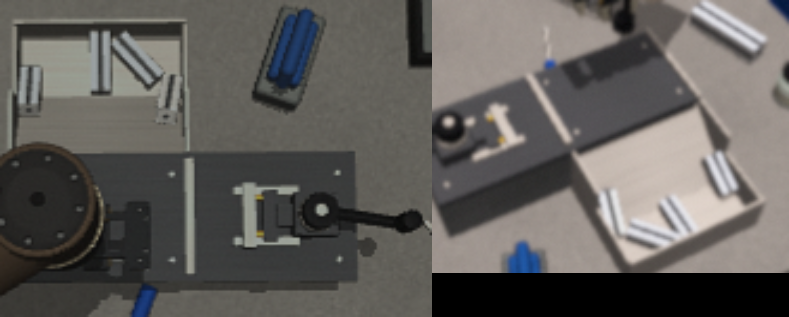

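View pics/w5.png

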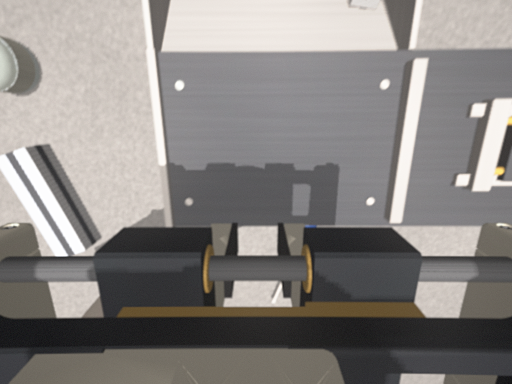

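View pics/t5.png

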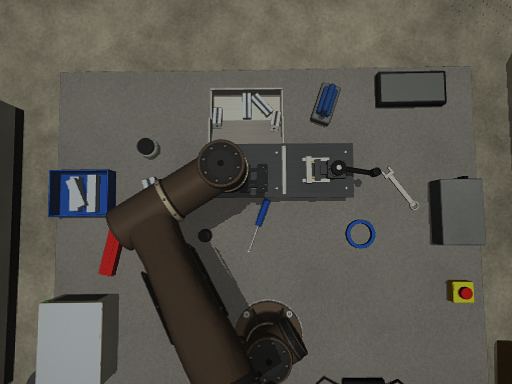

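All four offcuts lie in the tray and the ledge is empty. Candidates for the bar:
- silver bar, top0 (155,200): on the table left of the fixture, 159 x 46 mm measured
- red block (112,252): excluded by colour
- grey scraps in the blue box (76,194) and (92,194): no
- offcuts in the tray: no

I choose the silver bar. The close crop top0b shows it silver with a slot at (405,280).

Emit:
move_arm:
  commands:
    - [8.7,-0.5,-4.5,0,0,0,0]
    - [8.7,-1.5,-9,0,0,0,-0.05]
    - [8.7,-2.4,-13.5,0,0,0,-0.11]
    - [8.7,-3.2,-18,0,0,0,-0.17]
    - [8.7,-4,-22.5,0,0,0,-0.23]
    - [8.7,-4.8,-26.5,0,0,0,-0.29]
    - [8.7,-5.3,-29.3,0,0,0,-0.34]
    - [8.7,-5.3,-29.3,0,0,0,-0.34]

```text
clock: 11.85
tool_pos: [0.4736, 0.3837, 0.246]
orientation: [180.0, 0.0, 19.1]
force: [0.3, -0.7, -0.0]
opening: 0.087
```

```bash
python3 -c "
from h import *
looks('6')"
```

```text
11.85 [0.4736 0.3837 0.246 ] [1.7996e+02 5.0000e-02 1.9080e+01] 0.087 [ 0.3 -0.7 -0. ]
```

View pics/w6.png

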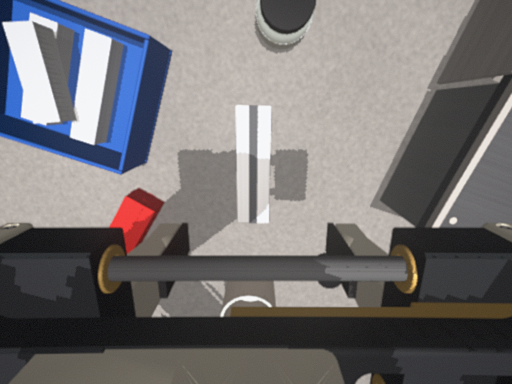

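```bash
python3 - <<'E'
from h import *
P=p2w('wrist',[(236,105),(271,105),(235,221),(270,222)],.045)
print(P.round(4),P.mean(0).round(4))
d=P[0]+P[1]-P[2]-P[3];print(np.degrees(np.arctan2(d[1],d[0])),np.linalg.norm(d)/2,np.linalg.norm(P[0]-P[1]))
c=P.mean(0)
go((.4736,.3837,.246,19.08),(c[0],c[1],.02,np.degrees(np.arctan2(d[1],d[0]))))
E
```

```text
[[0.5426 0.437  0.045 ]
 [0.557  0.3955 0.045 ]
 [0.3923 0.3902 0.045 ]
 [0.4071 0.3426 0.045 ]] [0.4748 0.3913 0.045 ]
18.353011357676234 0.158121617083011 0.04392091069654411
[np.float64(0.36), np.float64(-0.68), 22.6] wz 0.0127
```

Emit:
move_arm:
  commands:
    - [8.7,0.1,-0.5,5,0,0,0]
    - [8.7,0.1,-0.5,10,0,0,0]
    - [8.7,0.1,-0.5,15,0,0,0]
    - [8.7,0.1,-0.5,19,0,0,0]
    - [8.7,0.1,-0.5,21.5,0,0,0]
    - [8.7,0.1,-0.5,22.6,0,0,0]
    - [6,0.1,-0.5,22.6,0,0,0]
    - [4,0.1,-0.5,22.6,0,0,0]

```text
clock: 13.0
tool_pos: [0.4735, 0.3881, 0.0221]
orientation: [-179.9, -0.1, 19.0]
force: [-0.8, 0.1, 0.1]
opening: 0.0727
```

Emit:
move_arm:
  commands:
    - [3.5,0,0,0,0,0,0]
    - [3.5,0,0,0,0,0,0]
    - [3.5,0,0,0,0,0,0]
    - [3.5,0,0,0,0,0,0]
    - [3.5,0,0,-0.5,0,0,0]
    - [3.5,0,0,-2,0,0,0]
    - [3.5,0,0,-4,0,0,0]
    - [3.5,0,0,-4,0,0,0]

```text
clock: 14.0
tool_pos: [0.4735, 0.3885, 0.0626]
orientation: [-179.9, -0.2, 19.0]
force: [0.4, 0.2, -4.8]
opening: 0.0451
```

```bash
python3 -c "
from h import *
looks('7')"
```

```text
14.0 [0.4735 0.3885 0.0626] [-1.799e+02 -1.500e-01  1.898e+01] 0.0451 [ 0.4  0.2 -4.8]
```

View pics/w7.png

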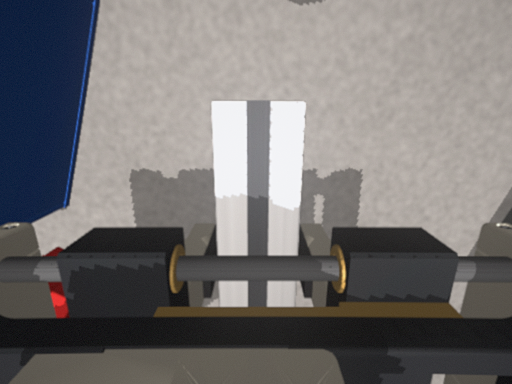

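```bash
python3 - <<'E'
from h import *
P=p2w('wrist',[(213,101),(304,101)],.0626-.0205+.045)
d=P-np.array([.4735,.3885,0]);a=np.radians(18.98)
print(d[:,:2]@np.array([[np.cos(a),np.sin(a)],[np.sin(a),-np.cos(a)]]).T)
F=lambda x,y:np.array([.562,-.0665])+np.array([x,y])@np.array([[np.cos(.0087),-np.sin(.0087)],[np.sin(.0087),np.cos(.0087)]])
print(F(0,-.027))
go((.4735,.3885,.0626,18.98),(.4735,.3885,.24,18.98),(.53,.17,.27,8),(*F(0,-.027),.25,-.5))
E
```

```text
[[ 0.08187911 -0.02175645]
 [ 0.08188371  0.02079657]]
[ 0.5617651  -0.09349898]
[np.float64(0.0), np.float64(0.0), -17.74] wz -0.0
[np.float64(-1.76), np.float64(22.5), -20.74] wz 0.1916
[np.float64(-7.33), np.float64(48.45), -18.74] wz 0.34
```

Emit:
move_arm:
  commands:
    - [3.5,0,0,-5,0,0,0]
    - [3.5,0,0,-10,0,0,0]
    - [3.5,0,1,-15,0,0,0]
    - [3.5,-0.5,5,-17.5,0,0,0.04]
    - [3.5,-1,9.5,-17.5,0,0,0.09]
    - [3.5,-1.8,14,-17.5,0,0,0.14]
    - [3.5,-2.5,18.5,-17.5,0,0,0.19]
    - [3.5,-3.2,23,-17.5,0,0,0.24]

```text
clock: 15.15
tool_pos: [0.5168, 0.158, 0.2347]
orientation: [180.0, 0.1, 5.1]
force: [0.5, 0.7, -4.3]
opening: 0.0445
```

```bash
python3 - <<'E'
from h import *
o=sensors.get_obs();print(o['clock'],o['tool_pos'],o['orientation'],o['opening'],o['force'])
p=o['tool_pos'];w=o['orientation'][2]
go((*p,w),(.56,-.0935,.24,-.5),(.56,-.0935,.16,-.5))
E
```

```text
15.15 [0.51676739 0.15801377 0.23469966] [1.79966624e+02 9.36740612e-02 5.13409214e+00] 0.044457500172505195 [ 0.48976291  0.73554514 -4.32936146]
[np.float64(2.06), np.float64(25.44), np.float64(-0.53)] wz 0.0983
[np.float64(2.06), np.float64(25.44), np.float64(7.47)] wz 0.0983
```

Emit:
move_arm:
  commands:
    - [3.5,0.3,4,0,0,0,0.02]
    - [3.5,0.7,8.5,0,0,0,0.04]
    - [3.5,1.1,13,0,0,0,0.06]
    - [3.5,1.5,17.5,0,0,0,0.08]
    - [3.5,1.9,22,0,0,0,0.098]
    - [3.5,2.1,25.4,0,0,0,0.098]
    - [3.5,2.1,25.4,2.5,0,0,0.098]
    - [3.5,2.1,25.4,5,0,0,0.098]

```text
clock: 16.15
tool_pos: [0.5607, -0.092, 0.184]
orientation: [-180.0, 0.1, -0.5]
force: [-0.6, -0.1, -5.1]
opening: 0.045
```

```bash
python3 - <<'E'
from h import *
looks('8')
o=sensors.get_obs();p=o['tool_pos'];w=o['orientation'][2]
go((*p,w),(.56,-.0935,.165,-.5),(.56,-.0935,.14,-.5))
E
```

```text
16.15 [ 0.5607 -0.092   0.184 ] [-1.7999e+02  8.0000e-02 -4.9000e-01] 0.045 [-0.6 -0.1 -5.1]
[np.float64(0.01), np.float64(0.19), np.float64(1.88)] wz 0.0015
[np.float64(0.01), np.float64(0.19), np.float64(4.38)] wz 0.0015
```

View pics/w8.png

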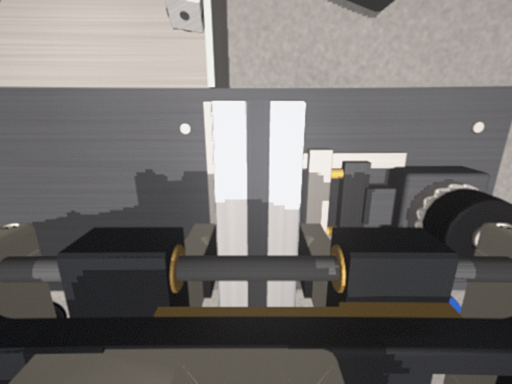

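View pics/c8.png

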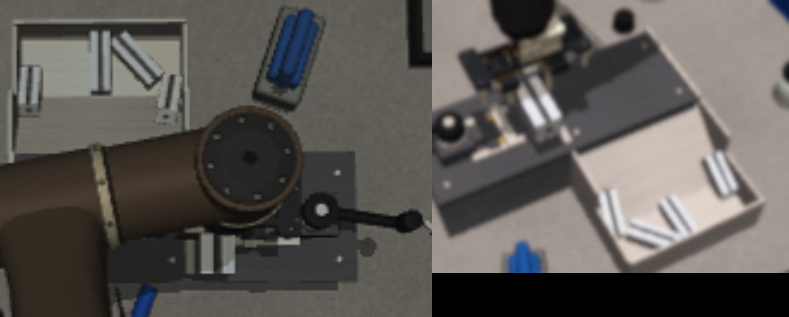

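```bash
python3 - <<'E'
from h import *
P=p2w('wrist',[(205,102),(308,152),(332,152)],.134);print(P.round(4))
P=p2w('wrist',[(209,88),(512,88)],.12);print(P.round(4))
P=p2w('wrist',[(213,101),(304,101)],.184-.0205+.045);print(P.round(4))
# predicted pixels of fixture features
th=-np.radians(.5);R=np.array([[np.cos(th),-np.sin(th)],[np.sin(th),np.cos(th)]])
Q=np.array([[80,12,134],[80,0,134],[45,-67,134],[90,-200,120]])/1000.
W=np.c_[Q[:,:2]@R.T+[.562,-.0665],Q[:,2]]
print(w2p('wrist',W).round(1))
E
python3 -c "
import cv2;a=cv2.imread('pics/w8.png')
cv2.imwrite('pics/w8z.png',cv2.resize(a[70:240,180:360],None,fx=4,fy=3.5))"
```

```text
[[ 0.6435 -0.0535  0.134 ]
 [ 0.6066 -0.1299  0.134 ]
 [ 0.6064 -0.1482  0.134 ]]
[[ 0.6539 -0.0546  0.12  ]
 [ 0.6509 -0.283   0.12  ]]
[[ 0.6423 -0.0708  0.2085]
 [ 0.642  -0.1132  0.2085]]
[[207.5 104. ]
 [224.  104.1]
 [313.2 152.2]
 [490.2  89.3]]
```

View pics/w8z.png

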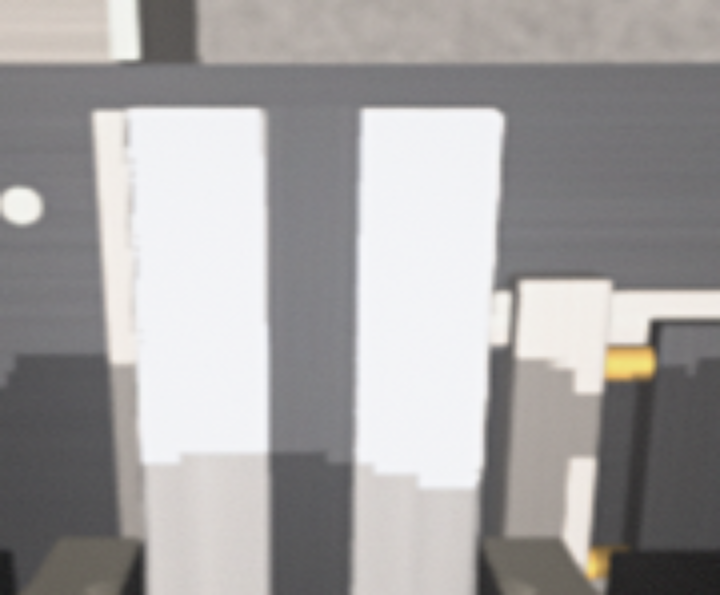

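Emit:
move_arm:
  commands:
    - [3.5,0.1,0.15,1.5,0,0,0]
    - [3.5,0.1,0.15,2.8,0,0,0]
    - [3.5,0.1,0.15,3.6,0,0,0]
    - [3.5,0.1,0.15,3.9,0,0,0]
    - [3.5,0.1,0.15,4.1,0,0,0]
    - [3.5,0.1,0.15,4.15,0,0,0]
    - [3.5,0.1,0.15,4.2,0,0,0]
    - [3.5,0.1,0.15,4.2,0,0,0]

```text
clock: 17.3
tool_pos: [0.5625, -0.0928, 0.1439]
orientation: [-180.0, -0.0, -0.4]
force: [-0.2, -0.3, -3.9]
opening: 0.0447
```

Emit:
move_arm:
  commands:
    - [3.5,0,0,0.05,0,0,0]
    - [3.5,0,0,0.1,0,0,0]
    - [3.5,0,0,0.15,0,0,0]
    - [3.5,0,0,0.2,0,0,0]
    - [3.5,0,0,0.2,0,0,0]
    - [3.5,0,0,0.2,0,0,0]
    - [3.5,0,0,0.2,0,0,0]
    - [3.5,0,0,0.2,0,0,0]

```text
clock: 18.3
tool_pos: [0.5623, -0.0928, 0.1417]
orientation: [-180.0, 0.0, -0.4]
force: [-0.7, 0.3, -4.1]
opening: 0.0446
```

Emit:
move_arm:
  commands:
    - [3.5,0,0,0.05,0,0,0]
    - [3.5,0,0,0.1,0,0,0]
    - [3.5,0,0,0.15,0,0,0]
    - [3.5,0,0,0.2,0,0,0]
    - [3.5,0,0,0.2,0,0,0]
    - [3.5,0,0,0.2,0,0,0]
    - [3.5,0,0,0.2,0,0,0]
    - [3.5,0,0,0.2,0,0,0]

```text
clock: 19.3
tool_pos: [0.5624, -0.0929, 0.1413]
orientation: [180.0, -0.1, -0.4]
force: [-6.0, 2.6, 10.0]
opening: 0.0445
```

Emit:
move_arm:
  commands:
    - [3.5,0,0,-0.1,0,0,0]
    - [3.5,0,0,-0.1,0,0,0]
    - [4.8,0,0,-0.1,0,0,0]
    - [5.4,0,0,-0.1,0,0,0]
    - [6,0,0,-0.1,0,0,0]
    - [6,0,0,-0.1,0,0,0]
    - [6,0,0,-3,0,0,0]
    - [6,0,0,-7,0,0,0]

```text
clock: 20.3
tool_pos: [0.5616, -0.0929, 0.2094]
orientation: [180.0, 0.2, -0.4]
force: [0.6, -0.5, -0.0]
opening: 0.0598
```

```bash
python3 -c "
from h import *
looks('9')"
```

```text
20.3 [ 0.5616 -0.0929  0.2094] [ 1.7998e+02  1.5000e-01 -3.9000e-01] 0.0598 [ 0.6 -0.5 -0. ]
```

View pics/w9.png

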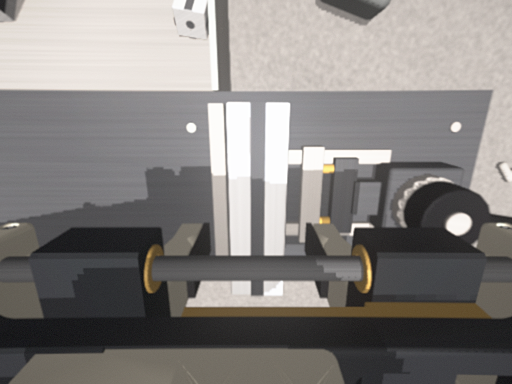

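View pics/c9.png

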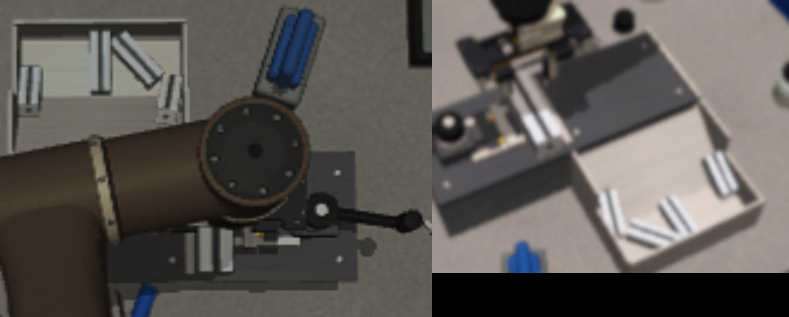

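The bar lies flat along the fence, just clear of it (w9, bar u 227-290, fence u 210-225), and the grip has let go. Next I move over the knob.

```bash
python3 - <<'E'
from h import *
go((.5616,-.0929,.2094,-.39),(.545,-.2,.29,-50),(.542,-.339,.29,-99.7))
E
```

```text
[np.float64(-1.59), np.float64(10.72), -8.06] wz 0.8659
[np.float64(-1.79), np.float64(24.62), -8.06] wz 1.7333
```

Emit:
move_arm:
  commands:
    - [7,0,0,-4,0,0,0]
    - [7,0,0,-8,0,0,0.15]
    - [7,-0.3,3,-8,0,0,0.32]
    - [7,-0.6,6,-8,0,0,0.49]
    - [7,-1,9,-8,0,0,0.66]
    - [7,-1.3,12,-8,0,0,0.83]
    - [7,-1.6,15,-8,0,0,1.0]
    - [7,-1.8,18,-8,0,0,1.17]

```text
clock: 21.45
tool_pos: [0.5427, -0.2736, 0.2887]
orientation: [179.9, 0.0, -67.8]
force: [0.4, 0.3, -0.8]
opening: 0.0701
```

```bash
python3 - <<'E'
from h import *
looks('10')
o=sensors.get_obs();p=o['tool_pos'];w=o['orientation'][2]
go((*p,w),(.542,-.339,.29,-99.7))
E
```

```text
21.45 [ 0.5427 -0.2736  0.2887] [ 1.7995e+02  5.0000e-02 -6.7750e+01] 0.0701 [ 0.4  0.3 -0.8]
[np.float64(6.02), np.float64(2.55), np.float64(-0.16)] wz 0.5616
```

View pics/w10.png

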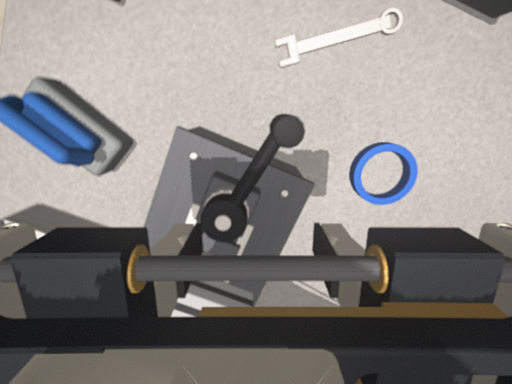

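```bash
python3 - <<'E'
from h import *
print(p2w('wrist',[(287,130)],.233),p2w('wrist',[(224,223)],.191))
E
python3 -c "
import cv2;a=cv2.imread('pics/w10.png')
cv2.imwrite('pics/w10z.png',cv2.resize(a[100:260,190:330],None,fx=4,fy=3.5))"
```

```text
[[ 0.54523075 -0.33832138  0.233     ]] [[ 0.56138417 -0.22842041  0.191     ]]
```

View pics/w10z.png

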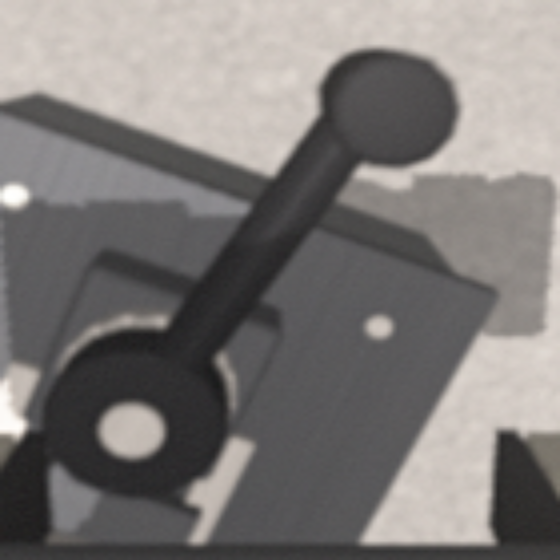

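Emit:
move_arm:
  commands:
    - [7,2,0.8,0,0,0,0.17]
    - [7,4,1.6,0,0,0,0.34]
    - [7,6.1,2.4,0,0,0,0.5]
    - [7,6.1,2.4,2,0,0,0.56]
    - [7,6.1,2.4,5,0,0,0.56]
    - [7,6.1,2.4,8,0,0,0.56]
    - [7,6.1,2.4,9.4,0,0,0.56]
    - [7,6.1,2.4,9.4,0,0,0.56]

```text
clock: 22.6
tool_pos: [0.5441, -0.3377, 0.1949]
orientation: [179.9, 0.0, -99.4]
force: [0.2, -0.4, 1.4]
opening: 0.0698
```

```bash
python3 - <<'E'
from h import *
looks('11')
E
```

```text
22.6 [ 0.5441 -0.3377  0.1949] [ 1.7989e+02  1.0000e-02 -9.9430e+01] 0.0698 [ 0.2 -0.4  1.4]
```

View pics/w11.png

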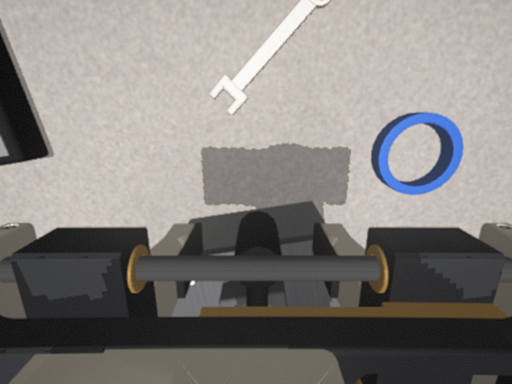

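View pics/s11.png

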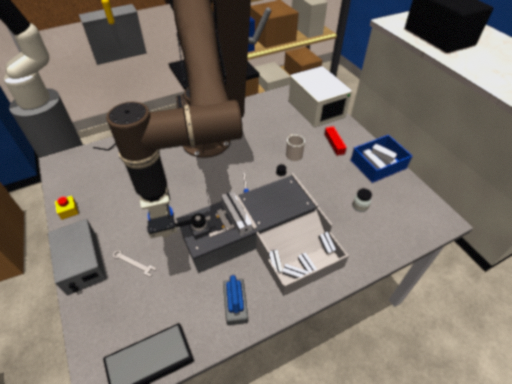

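The knob sits midway between the fingers (w11 u≈260). I close the grip on it.

Emit:
move_arm:
  commands:
    - [5,0,0,0,0,0,0]
    - [3,0,0,0,0,0,0]
    - [2,0,0,0,0,0,0]
    - [2,0,0,0,0,0,0]
    - [2,0,0,0,0,0,0]
    - [2,0,0,0,0,0,0]
    - [2,0,0,0,0,0,0]
    - [2,0,0,0,0,0,0]

```text
clock: 23.75
tool_pos: [0.5444, -0.3383, 0.1957]
orientation: [180.0, -0.0, -99.5]
force: [-0.1, -0.3, 1.2]
opening: 0.0255
```

```bash
python3 - <<'E'
from h import *
o=sensors.get_obs();print(o['tool_pos'],o['orientation'],o['opening'],o['force'],o['moment'])
for r in (11.,):
  for d in np.arange(1,9)*.13: print(round(d,2),round(-r*(1-np.cos(d)),2),round(r*np.sin(d),2))
E
```

```text
[ 0.54436026 -0.33829829  0.19571245] [ 1.79997326e+02 -4.94161659e-03 -9.95099237e+01] 0.025522277696779953 [-0.08444348 -0.25584708  1.24585306] [0.01269896 0.01108583 0.07684564]
0.13 -0.09 1.43
0.26 -0.37 2.83
0.39 -0.83 4.18
0.52 -1.45 5.47
0.65 -2.24 6.66
0.78 -3.18 7.74
0.91 -4.25 8.68
1.04 -5.43 9.49
```

Emit:
move_arm:
  commands:
    - [2,-0.09,1.43,0,0,0,0.13]
    - [2,-0.37,2.83,0,0,0,0.26]
    - [2,-0.83,4.18,0,0,0,0.39]
    - [2,-1.45,5.47,0,0,0,0.52]
    - [2,-2.24,6.66,0,0,0,0.65]
    - [2,-3.18,7.74,0,0,0,0.78]
    - [2,-4.25,8.68,0,0,0,0.91]
    - [2,-5.43,9.49,0,0,0,1.04]

```text
clock: 24.75
tool_pos: [0.4599, -0.2687, 0.1958]
orientation: [-180.0, 0.1, -159.3]
force: [2.7, -0.0, -2.9]
opening: 0.0253
```

```bash
python3 - <<'E'
from h import *
looks('12')
E
```

```text
24.75 [ 0.4599 -0.2687  0.1958] [-1.7997e+02  5.0000e-02 -1.5934e+02] 0.0253 [ 2.7 -0.  -2.9]
```

View pics/c12.png

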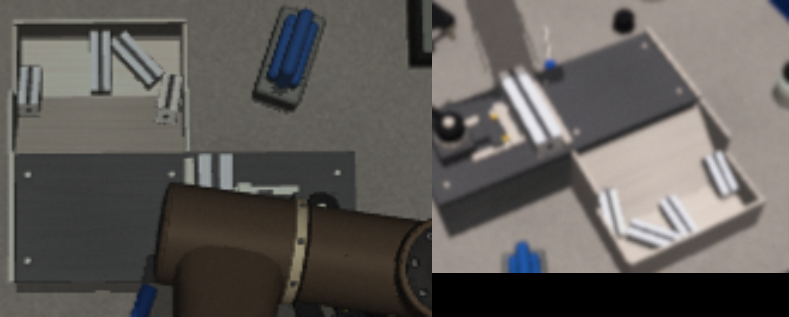

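View pics/w12.png

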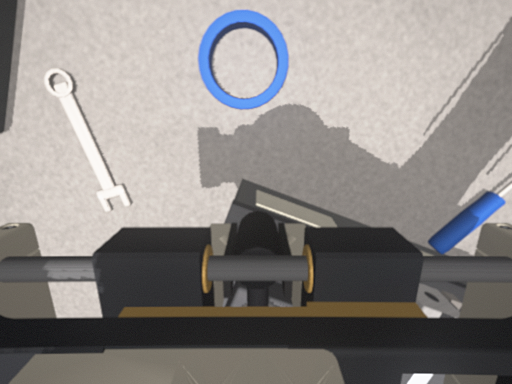

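Emit:
move_arm:
  commands:
    - [2,0,0,-0.3,0,0,0]
    - [2,0,0,-0.6,0,0,0]
    - [2,0,0,-0.9,0,0,0]
    - [2,0,0,-1.2,0,0,0]
    - [2,0,0,-1.2,0,0,0]
    - [2,0,0,-1.2,0,0,0]
    - [2,0,0,-1.2,0,0,0]
    - [2,0,0,-1.2,0,0,0]

```text
clock: 25.9
tool_pos: [0.4606, -0.2684, 0.2059]
orientation: [179.9, 0.0, -159.0]
force: [9.0, 3.1, -14.2]
opening: 0.0256
```

```bash
python3 - <<'E'
from h import *
looks('13')
a=cv2.imread('pics/s12.png')[185:260,165:260];b=cv2.imread('pics/s13.png')[185:260,165:260]
cv2.imwrite('pics/x13.png',cv2.resize(np.hstack([a,b]),None,fx=4,fy=4,interpolation=cv2.INTER_CUBIC))
E
```

```text
25.9 [ 0.4606 -0.2684  0.2059] [ 1.7989e+02  3.0000e-02 -1.5904e+02] 0.0256 [  9.    3.1 -14.2]
```

View pics/x13.png

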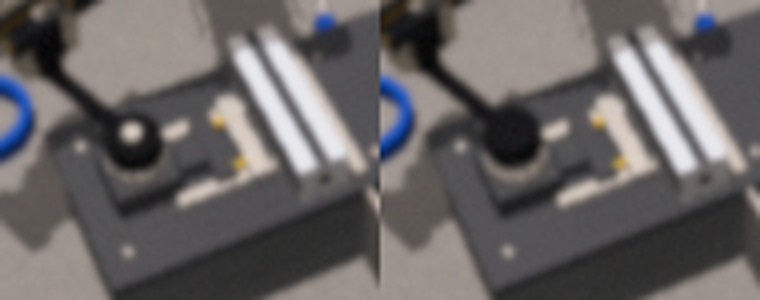

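Emit:
move_arm:
  commands:
    - [2,-0.23,-1.7,0,0,0,-0.155]
    - [2,-0.62,-3.36,0,0,0,-0.31]
    - [2,-1.27,-4.93,0,0,0,-0.465]
    - [2,-2.15,-6.39,0,0,0,-0.62]
    - [2,-3.24,-7.7,0,0,0,-0.775]
    - [2,-4.52,-8.82,0,0,0,-0.93]
    - [2,-5.97,-9.73,0,0,0,-1.085]
    - [2,-7.32,-10.33,0,0,0,-1.22]

```text
clock: 27.05
tool_pos: [0.5636, -0.3384, 0.2039]
orientation: [179.6, 0.2, -88.9]
force: [-0.3, 5.2, -13.5]
opening: 0.0253
```

```bash
python3 - <<'E'
from h import *
looks('14')
E
```

```text
27.05 [ 0.5636 -0.3384  0.2039] [179.64   0.24 -88.9 ] 0.0253 [ -0.3   5.2 -13.5]
```

View pics/c14.png

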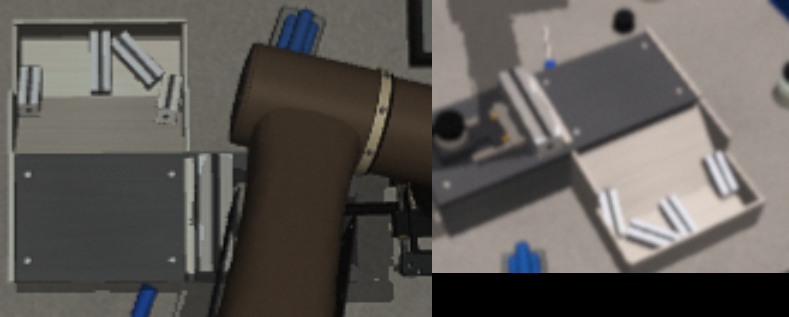

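Emit:
move_arm:
  commands:
    - [2,0,0,0.4,0,0,0]
    - [2,0,0,0.8,0,0,0]
    - [2,0,0,1.2,0,0,0]
    - [2,0,0,1.2,0,0,0]
    - [2,0,0,1.2,0,0,0]
    - [2,0,0,1.2,0,0,0]
    - [2,0,0,1.2,0,0,0]
    - [2,0,0,1.2,0,0,0]

```text
clock: 28.2
tool_pos: [0.5643, -0.3395, 0.1968]
orientation: [180.0, -0.0, -89.2]
force: [-4.1, 5.5, -2.5]
opening: 0.0253
```

Emit:
move_arm:
  commands:
    - [2,-0.22,1.64,0.1,0,0,0.15]
    - [2,-0.59,3.25,0.1,0,0,0.3]
    - [2,-1.19,4.78,0.1,0,0,0.45]
    - [2,-2.02,6.21,0.1,0,0,0.6]
    - [2,-3.05,7.5,0.1,0,0,0.75]
    - [2,-4.26,8.62,0.1,0,0,0.9]
    - [2,-5.63,9.54,0.1,0,0,1.05]
    - [2,-7.11,10.25,0.1,0,0,1.2]

```text
clock: 29.2
tool_pos: [0.4617, -0.271, 0.197]
orientation: [-179.8, 0.1, -158.3]
force: [-1.0, -0.8, -2.7]
opening: 0.0257
```

```bash
python3 - <<'E'
from h import *
looks('15')
a=cv2.imread('pics/s12.png')[185:260,165:260];b=cv2.imread('pics/s15.png')[185:260,165:260]
cv2.imwrite('pics/x15.png',cv2.resize(np.hstack([a,b]),None,fx=4,fy=4,interpolation=cv2.INTER_CUBIC))
E
```

```text
29.2 [ 0.4617 -0.271   0.197 ] [-1.7977e+02  1.1000e-01 -1.5827e+02] 0.0257 [-1.  -0.8 -2.7]
```

View pics/x15.png

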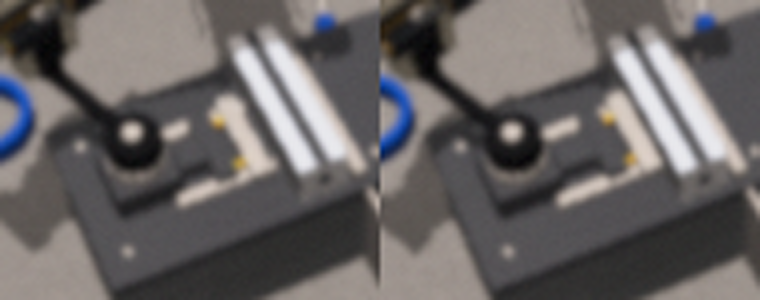

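Emit:
move_arm:
  commands:
    - [2,0,0,-0.4,0,0,0]
    - [2,0,0,-0.8,0,0,0]
    - [2,0,0,-1.3,0,0,0]
    - [2,0,0,-1.3,0,0,0]
    - [2,0,0,-1.3,0,0,0]
    - [2,0,0,-1.3,0,0,0]
    - [2,0,0,-1.3,0,0,0]
    - [2,0,0,-1.3,0,0,0]

```text
clock: 30.35
tool_pos: [0.462, -0.2697, 0.2074]
orientation: [-180.0, 0.0, -157.9]
force: [5.3, -2.0, -14.6]
opening: 0.0254
```

```bash
python3 - <<'E'
from h import *
looks('16')
a=cv2.imread('pics/s15.png')[185:260,165:260];b=cv2.imread('pics/s16.png')[185:260,165:260]
cv2.imwrite('pics/x16.png',cv2.resize(np.hstack([a,b]),None,fx=4,fy=4,interpolation=cv2.INTER_CUBIC))
E
```

```text
30.35 [ 0.462  -0.2697  0.2074] [-1.8000e+02  3.0000e-02 -1.5794e+02] 0.0254 [  5.3  -2.  -14.6]
```

View pics/x16.png

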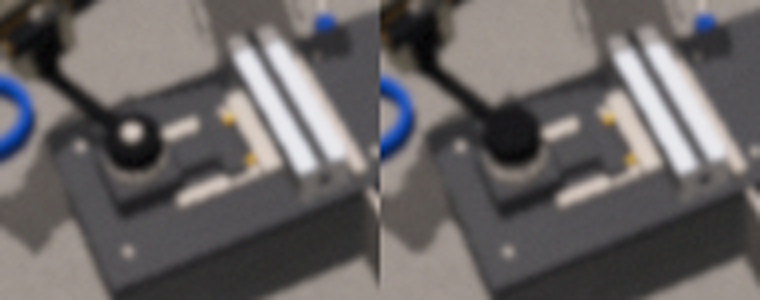

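Emit:
move_arm:
  commands:
    - [2,-0.15,-1.64,0,0,0,-0.15]
    - [2,-0.52,-3.25,0,0,0,-0.3]
    - [2,-1.12,-4.78,0,0,0,-0.45]
    - [2,-1.95,-6.21,0,0,0,-0.6]
    - [2,-2.98,-7.5,0,0,0,-0.75]
    - [2,-4.2,-8.62,0,0,0,-0.9]
    - [2,-5.56,-9.54,0,0,0,-1.05]
    - [2,-7.05,-10.25,0,0,0,-1.2]

```text
clock: 31.5
tool_pos: [0.5643, -0.3379, 0.206]
orientation: [179.8, 0.1, -88.9]
force: [-1.9, 1.5, -13.1]
opening: 0.0254
```

```bash
python3 - <<'E'
from h import *
looks('17')
a=cv2.imread('pics/s16.png')[185:260,165:260];b=cv2.imread('pics/s17.png')[185:260,165:260]
cv2.imwrite('pics/x17.png',cv2.resize(np.hstack([a,b]),None,fx=4,fy=4,interpolation=cv2.INTER_CUBIC))
E
```

```text
31.5 [ 0.5643 -0.3379  0.206 ] [ 1.7976e+02  1.0000e-01 -8.8910e+01] 0.0254 [ -1.9   1.5 -13.1]
```

View pics/x17.png

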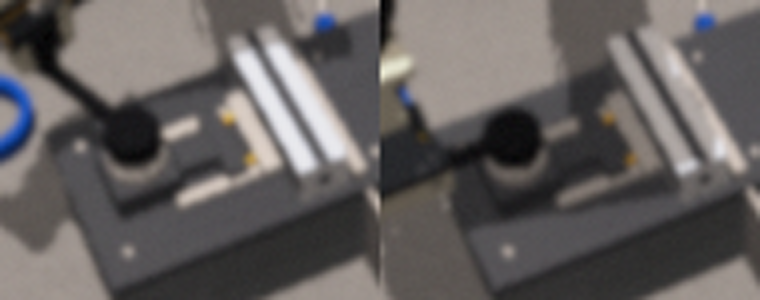

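Emit:
move_arm:
  commands:
    - [2,0,0,0.4,0,0,0]
    - [2,0,0,0.8,0,0,0]
    - [2,0,0,1.3,0,0,0]
    - [2,0,0,1.3,0,0,0]
    - [2,0,0,1.3,0,0,0]
    - [2,0,0,1.3,0,0,0]
    - [2,0,0,1.3,0,0,0]
    - [2,0,0,1.3,0,0,0]

```text
clock: 32.65
tool_pos: [0.566, -0.3394, 0.1965]
orientation: [-179.9, -0.1, -89.2]
force: [-3.8, -3.9, 3.9]
opening: 0.0255
```

Emit:
move_arm:
  commands:
    - [2,-0.12,1.64,0,0,0,0.15]
    - [2,-0.49,3.25,0,0,0,0.3]
    - [2,-1.09,4.78,0,0,0,0.45]
    - [2,-1.92,6.21,0,0,0,0.6]
    - [2,-2.95,7.5,0,0,0,0.75]
    - [2,-4.16,8.62,0,0,0,0.9]
    - [2,-5.53,9.54,0,0,0,1.05]
    - [2,-5.53,9.54,0,0,0,1.05]

```text
clock: 33.65
tool_pos: [0.4688, -0.2853, 0.1967]
orientation: [-179.8, 0.0, -149.5]
force: [-6.2, -9.1, 5.3]
opening: 0.0256
```

```bash
python3 - <<'E'
from h import *
looks('18')
a=cv2.imread('pics/s16.png')[185:260,165:260];b=cv2.imread('pics/s18.png')[185:260,165:260]
cv2.imwrite('pics/x18.png',cv2.resize(np.hstack([a,b]),None,fx=4,fy=4,interpolation=cv2.INTER_CUBIC))
o=sensors.get_obs();print(o['moment'])
E
```

```text
33.65 [ 0.4688 -0.2853  0.1967] [-1.7981e+02  3.0000e-02 -1.4951e+02] 0.0256 [-6.2 -9.1  5.3]
[-2.54908233  2.26953324 -0.36843659]
```

View pics/x18.png

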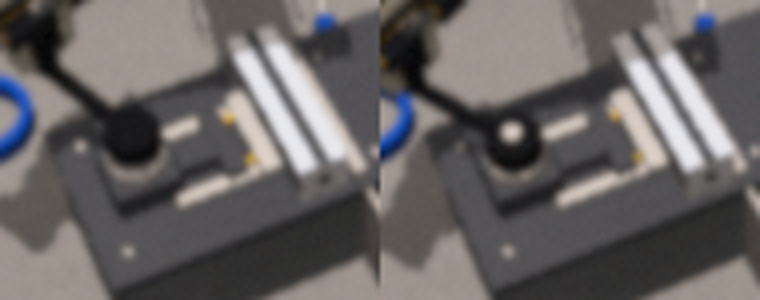

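Emit:
move_arm:
  commands:
    - [2,0.1,0,0,0,0,0]
    - [4,0.1,0,0,0,0,0]
    - [7,0.1,0,0,0,0,0]
    - [7,0.1,0,0,0,0,0]
    - [7,0.1,0,-3,0,0,0]
    - [7,0.1,0,-6,0,0,0]
    - [7,0,3,-8,0,0,0.1]
    - [7,0,6,-9,0,0,0.2]

```text
clock: 34.8
tool_pos: [0.4389, -0.2322, 0.2857]
orientation: [-180.0, 0.1, -161.0]
force: [-1.0, 1.4, 0.3]
opening: 0.0698
```

```bash
python3 - <<'E'
from h import *
looks('19')
E
```

```text
34.8 [ 0.4389 -0.2322  0.2857] [-1.7996e+02  8.0000e-02 -1.6103e+02] 0.0698 [-1.   1.4  0.3]
```

View pics/t19.png

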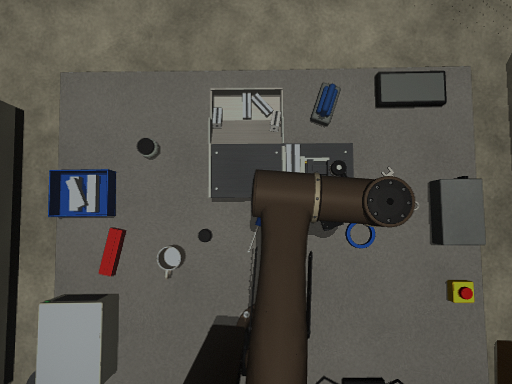

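View pics/w19.png

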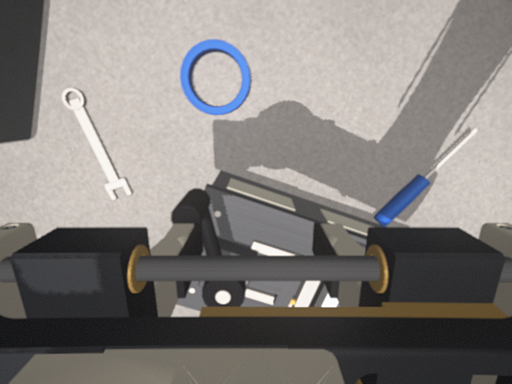

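Emit:
move_arm:
  commands:
    - [7,-1,3,-3,0,0,0]
    - [7,-2.5,8,-3,0,0,0]
    - [7,-4,13,-3,0,0,0]
    - [7,-5.5,18,-3,0,0,0]
    - [7,-7,23,-3,0,0,0]
    - [7,-8.5,28,-3,0,0,0]
    - [7,-10,33,-3,0,0,0]
    - [7,-11,38,-3,0,0,0]

```text
clock: 35.95
tool_pos: [0.4178, 0.1643, 0.3143]
orientation: [-180.0, -0.0, -160.7]
force: [0.4, -0.4, -0.7]
opening: 0.0704
```

```bash
python3 - <<'E'
from h import *
looks('20')
a=cv2.imread('pics/t20.png');cv2.imwrite('pics/t20z.png',cv2.resize(a[135:205,270:390],None,fx=6.5,fy=6.5,interpolation=cv2.INTER_CUBIC))
a=cv2.imread('pics/s20.png');cv2.imwrite('pics/s20z.png',cv2.resize(a[175:270,165:275],None,fx=6,fy=6,interpolation=cv2.INTER_CUBIC))
E
```

```text
35.95 [0.4178 0.1643 0.3143] [-1.7999e+02 -1.0000e-02 -1.6074e+02] 0.0704 [ 0.4 -0.4 -0.7]
```

View pics/t20z.png

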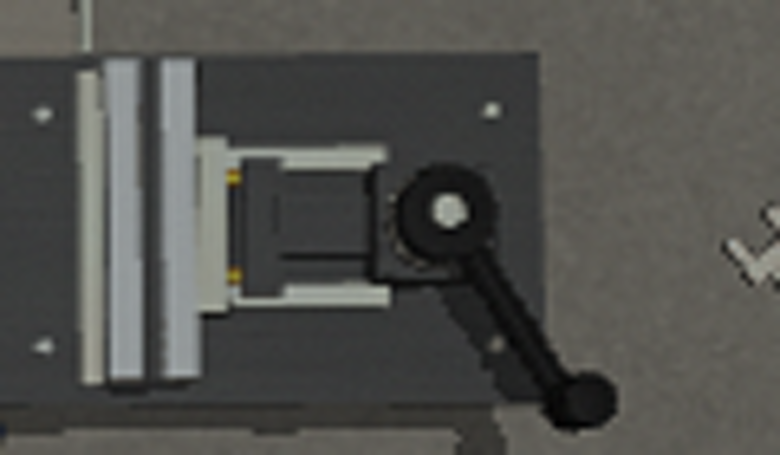

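View pics/s20z.png

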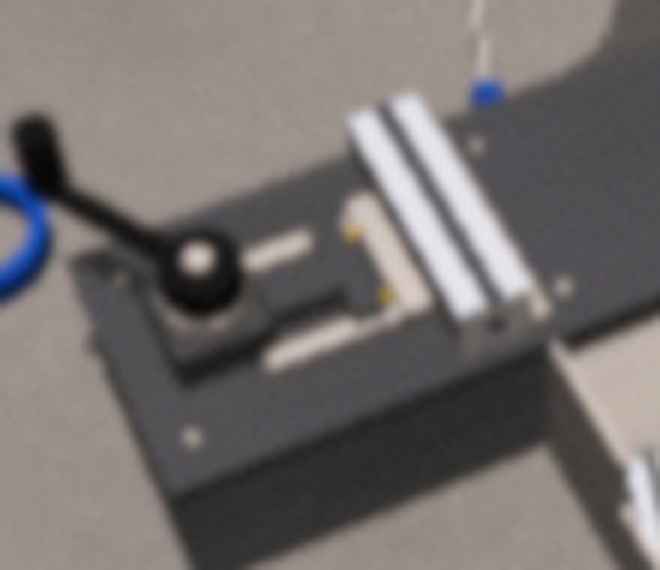

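```bash
python3 - <<'E'
from h import *
f=8
A=cv2.resize(cv2.imread('pics/top0.png',0),None,fx=f,fy=f,interpolation=cv2.INTER_CUBIC)
B=cv2.resize(cv2.imread('pics/t20.png',0),None,fx=f,fy=f,interpolation=cv2.INTER_CUBIC)
for (u0,u1,v0,v1) in [(312,319,160,181),(311,317,164,178),(314,321,162,180),(312,322,158,182)]:
    T=A[v0*f:v1*f,u0*f:u1*f]
    S=B[(v0-2)*f:(v1+2)*f,(u0-13)*f:(u1+2)*f]
    r=cv2.matchTemplate(S,T,cv2.TM_CCOEFF_NORMED);_,m,_,l=cv2.minMaxLoc(r)
    print(m,(l[0]/f-13),l[1]/f-2)
for im in ('top0','t20'):
    g=cv2.imread('pics/%s.png'%im,0); print(g[168:172,288:326].mean(0).round().astype(int))
# px per m along y at fixture
s=np.load('last_top.npz')
print(w2p('top',[[.56,-.15,.13],[.56,-.13,.13],[.56,-.15,.15],[.56,-.13,.15]]))
E
```

```text
0.9165493845939636 -7.125 0.125
0.9447329640388489 -7.125 0.125
0.795344889163971 -7.625 0.0
0.9569253921508789 -7.25 0.0
[ 53  54  53  52  52  52  52  52  52  52  52  50  51  51  51  51  50  52
  85 138 134 133 136 124  43  44  27  54  52  51  53  48  38  52  52  52
  52  52]
[151 151 147 115  54  56  79 136 152 150 150 146 134 148 148 150 136  42
  54  44  60  59  60  57  51  59  58  58  59  58  58  59  59  59  58  59
  58  58]
[[310.91062469 169.65281025]
 [304.84519267 169.73526653]
 [311.56917266 168.9868432 ]
 [305.41692064 169.07063014]]
```

```bash
python3 - <<'E'
from h import *
k=p2w('top',[(270+588/6.5-.4,135+398/6.5-.4),(270+450/6.5-.4,135+211/6.5-.4)],[.233,.191]);print(k)
k=k[0];d=k[:2]-[.5605,-.2315];yaw=np.degrees(np.arctan2(d[1],d[0]));print(yaw,np.hypot(*d))
t=(*([.5605,-.2315]+.1095*d/np.hypot(*d)),)
print(t)
o=sensors.get_obs();p=o['tool_pos'];w=o['orientation'][2]
go((*p,w),(*t,.30,yaw),(*t,.196,yaw))
E
```

```text
[[ 0.46690737 -0.28593146  0.233     ]
 [ 0.56045572 -0.23145756  0.191     ]]
-149.81863705891394 0.10826986463713409
(np.float64(0.46584399765597917), np.float64(-0.28654989754984767))
[np.float64(10.46), np.float64(-44.13), np.float64(1.39)] wz -0.1875
[np.float64(10.46), np.float64(-44.13), np.float64(11.79)] wz -0.1875
```

The carriage has moved only about 24 mm (roughly 2.9 rad), so the clamp is barely tight. I go back for another stroke.

Emit:
move_arm:
  commands:
    - [7,1.3,-5.5,0,0,0,-0.03]
    - [7,2.6,-11,0,0,0,-0.06]
    - [7,3.9,-16.5,0,0,0,-0.1]
    - [7,5.2,-22,0,0,0,-0.13]
    - [7,6.5,-27.5,0,0,0,-0.16]
    - [7,7.8,-33,0,0,0,-0.19]
    - [7,9.2,-38.8,0,0,0,-0.19]
    - [7,10.5,-44.1,0,0,0,-0.19]

```text
clock: 37.1
tool_pos: [0.4626, -0.292, 0.3143]
orientation: [180.0, -0.0, -150.0]
force: [1.3, 1.0, 0.4]
opening: 0.0696
```

```bash
python3 - <<'E'
from h import *
o=sensors.get_obs();p=o['tool_pos'];w=o['orientation'][2];print(p,w)
go((*p,w),(.466,-.2865,.196,-149.8))
snap('wrist','w21.png')
E
```

```text
[ 0.46262712 -0.29204936  0.31431793] -149.97231314027948
[np.float64(-0.57), np.float64(0.31), np.float64(11.83)] wz -0.003
```

View pics/w21.png

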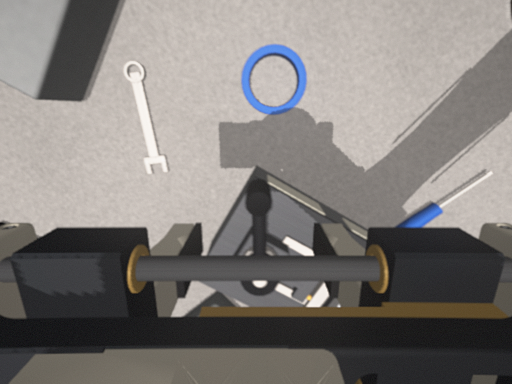

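Emit:
move_arm:
  commands:
    - [7,-0.1,0,2,0,0,0]
    - [7,-0.1,0,6,0,0,0]
    - [7,-0.1,0,10,0,0,0]
    - [7,-0.1,0,11.8,0,0,0]
    - [7,-0.1,0,11.8,0,0,0]
    - [5,-0.1,0,11.8,0,0,0]
    - [3,-0.1,0,11.8,0,0,0]
    - [2,-0.1,0,11.8,0,0,0]

```text
clock: 38.15
tool_pos: [0.4645, -0.2883, 0.1975]
orientation: [-179.9, 0.1, -149.9]
force: [-0.1, 0.1, -0.2]
opening: 0.0455
```

Emit:
move_arm:
  commands:
    - [2,0,0,0,0,0,0]
    - [2,0,0,0,0,0,0]
    - [2,0,0,0,0,0,0]
    - [2,-0.02,0.5,0,0,0,0.05]
    - [2,-0.06,1.1,0,0,0,0.1]
    - [2,-0.12,1.64,0,0,0,0.15]
    - [2,-0.2,2.07,0,0,0,0.19]
    - [2,-0.2,2.07,0,0,0,0.19]

```text
clock: 39.15
tool_pos: [0.4553, -0.2693, 0.1969]
orientation: [-180.0, -0.0, -160.8]
force: [-1.2, -0.9, 1.6]
opening: 0.0251
```

```bash
python3 - <<'E'
from h import *
looks('22')
E
```

```text
39.15 [ 0.4553 -0.2693  0.1969] [-1.7999e+02 -2.0000e-02 -1.6077e+02] 0.0251 [-1.2 -0.9  1.6]
```

Emit:
move_arm:
  commands:
    - [2,0,0,-0.5,0,0,0]
    - [2,0,0,-0.9,0,0,0]
    - [2,0,0,-1.3,0,0,0]
    - [2,0,0,-1.3,0,0,0]
    - [2,-0.12,-1.64,-1.3,0,0,-0.15]
    - [2,-0.49,-3.25,-1.3,0,0,-0.3]
    - [2,-1.09,-4.78,-1.3,0,0,-0.45]
    - [2,-1.92,-6.21,-1.3,0,0,-0.6]

```text
clock: 40.3
tool_pos: [0.4947, -0.3206, 0.2072]
orientation: [179.8, 0.1, -126.2]
force: [6.7, 4.2, -14.0]
opening: 0.0255
```

Emit:
move_arm:
  commands:
    - [2,0,0,0.4,0,0,0]
    - [2,0,0,0.9,0,0,0]
    - [2,0,0,1.4,0,0,0]
    - [2,0,0,1.4,0,0,0]
    - [2,0,0,1.4,0,0,0]
    - [2,0,0,1.4,0,0,0]
    - [2,0,0,1.4,0,0,0]
    - [2,0,0,1.4,0,0,0]

```text
clock: 41.3
tool_pos: [0.4942, -0.3221, 0.1965]
orientation: [-179.9, -0.0, -126.4]
force: [-1.3, -2.0, 5.7]
opening: 0.0257
```

Emit:
move_arm:
  commands:
    - [2,-0.05,1.1,0,0,0,0.1]
    - [2,-0.22,2.19,0,0,0,0.2]
    - [2,-0.49,3.25,0,0,0,0.3]
    - [2,-0.87,4.28,0,0,0,0.4]
    - [2,-1.35,5.27,0,0,0,0.5]
    - [2,-1.35,5.27,0,0,0,0.5]
    - [2,-1.35,5.27,0,0,0,0.5]
    - [2,-1.35,5.27,0,0,0,0.5]

```text
clock: 42.3
tool_pos: [0.4594, -0.2798, 0.1963]
orientation: [-180.0, -0.0, -155.0]
force: [-2.6, -0.8, 6.0]
opening: 0.0255
```

```bash
python3 - <<'E'
from h import *
looks('23')
a=cv2.imread('pics/s20.png')[185:260,165:260];b=cv2.imread('pics/s23.png')[185:260,165:260]
cv2.imwrite('pics/x23.png',cv2.resize(np.hstack([a,b]),None,fx=4,fy=4,interpolation=cv2.INTER_CUBIC))
E
```

```text
42.3 [ 0.4594 -0.2798  0.1963] [-1.7996e+02 -3.0000e-02 -1.5505e+02] 0.0255 [-2.6 -0.8  6. ]
```

View pics/x23.png

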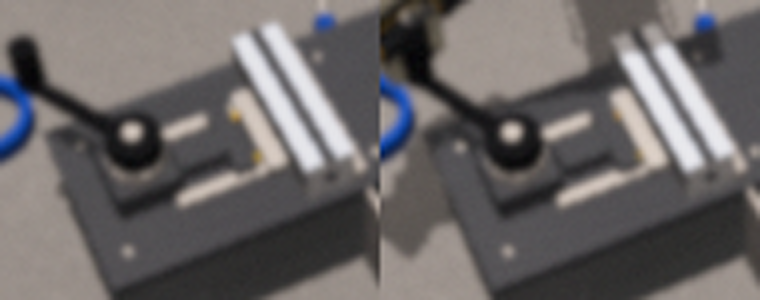

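The yellow springs have almost vanished behind the jaw plate, so the spring is well compressed. I release the knob and check.

Emit:
move_arm:
  commands:
    - [2,0,0,-0.1,0,0,0]
    - [4,0,0,-0.1,0,0,0]
    - [7,0,0,-0.1,0,0,0]
    - [7,0,0,-0.1,0,0,0]
    - [7,0,0,-3,0,0,0]
    - [7,0,0,-7,0,0,0]
    - [7,0,0,-10,0,0,0]
    - [7,-1,4,-12,0,0,0]

```text
clock: 43.45
tool_pos: [0.4523, -0.2396, 0.3163]
orientation: [180.0, -0.0, -155.2]
force: [0.3, 0.6, -0.7]
opening: 0.07
```

Emit:
move_arm:
  commands:
    - [7,-1.3,5.5,0,0,0,0]
    - [7,-2.6,11,0,0,0,0]
    - [7,-3.9,16.5,0,0,0,0]
    - [7,-5.2,22,0,0,0,0]
    - [7,-6.5,27.5,0,0,0,0]
    - [7,-7.8,33,0,0,0,0]
    - [7,-9.2,38,0,0,0,0]
    - [7,-9.2,38,0,0,0,0]

```text
clock: 44.45
tool_pos: [0.3744, 0.1472, 0.3154]
orientation: [180.0, -0.0, -154.8]
force: [-0.1, -1.2, -0.1]
opening: 0.0698
```

```bash
python3 - <<'E'
from h import *
looks('24')
a=cv2.imread('pics/t24.png');cv2.imwrite('pics/t24z.png',cv2.resize(a[135:205,270:390],None,fx=6.5,fy=6.5,interpolation=cv2.INTER_CUBIC))
for im in ('top0','t20','t24'):
    g=cv2.imread('pics/%s.png'%im,0); print(g[168:172,288:326].mean(0).round().astype(int))
f=8
A=cv2.resize(cv2.imread('pics/t20.png',0),None,fx=f,fy=f,interpolation=cv2.INTER_CUBIC)
B=cv2.resize(cv2.imread('pics/t24.png',0),None,fx=f,fy=f,interpolation=cv2.INTER_CUBIC)
for (u0,u1,v0,v1) in [(306,312,158,182),(307,314,158,182)]:
    T=A[v0*f:v1*f,u0*f:u1*f]; S=B[(v0-1)*f:(v1+1)*f,(u0-4)*f:(u1+2)*f]
    r=cv2.matchTemplate(S,T,cv2.TM_CCOEFF_NORMED);_,m,_,l=cv2.minMaxLoc(r);print(m,l[0]/f-4,l[1]/f-1)
E
```

```text
44.45 [0.3744 0.1472 0.3154] [ 1.7998e+02 -4.0000e-02 -1.5481e+02] 0.0698 [-0.1 -1.2 -0.1]
[ 53  54  53  52  52  52  52  52  52  52  52  50  51  51  51  51  50  52
  85 138 134 133 136 124  43  44  27  54  52  51  53  48  38  52  52  52
  52  52]
[151 151 147 115  54  56  79 136 152 150 150 146 134 148 148 150 136  42
  54  44  60  59  60  57  51  59  58  58  59  58  58  59  59  59  58  59
  58  58]
[147 148 144 112  53  55  78 132 148 147 147 142 131 144 144 147 132  38
  46  59  58  58  59  53  44  57  58  58  56  57  58  58  58  57  57  58
  58  54]
0.9720625877380371 -0.125 0.0
0.9772678017616272 -0.25 0.0
```

View pics/t24z.png

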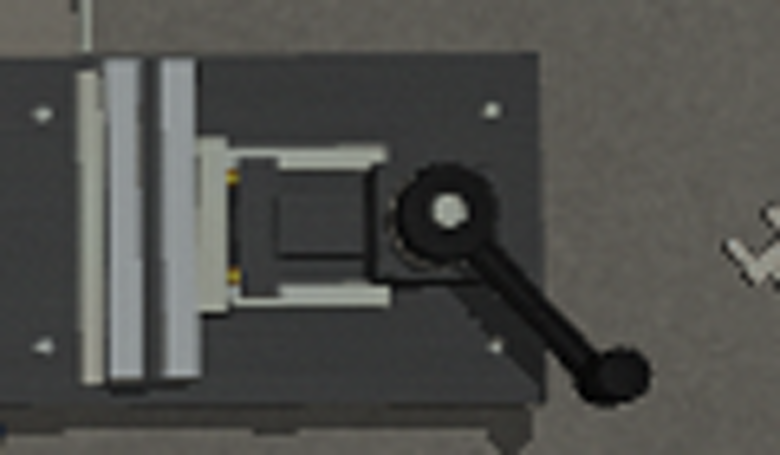

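View pics/s24.png

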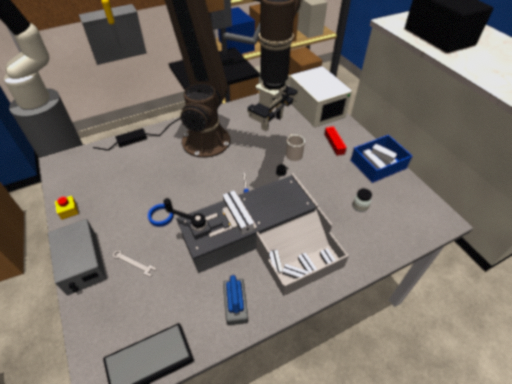

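View pics/t24.png

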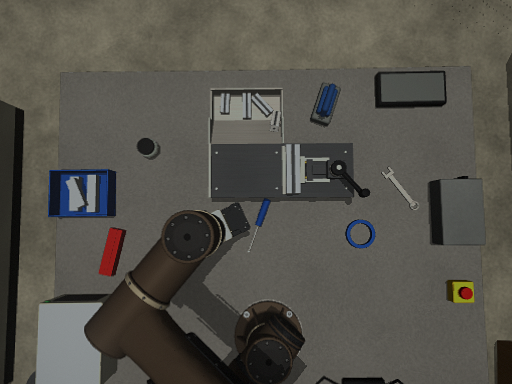

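```bash
python3 - <<'E'
from h import *
c=[cv2.resize(cv2.imread('pics/%s.png'%n)[195:240,200:250],None,fx=5.2,fy=5.2,interpolation=cv2.INTER_CUBIC) for n in ('s20','s23','s24')]
cv2.imwrite('pics/x24.png',np.hstack(c))
k=p2w('top',[(270+614/6.5-.4,135+375/6.5-.4)],.233)[0];d=k[:2]-[.5605,-.2315];print(k,np.degrees(np.arctan2(d[1],d[0])),np.hypot(*d))
E
```

```text
[ 0.47751349 -0.29837005  0.233     ] -141.13833459223628 0.10657562793021993
```

View pics/x24.png

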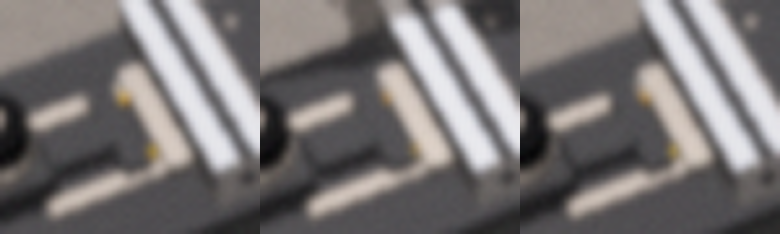

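```bash
python3 - <<'E'
from h import *
o=sensors.get_obs();p=o['tool_pos'];w=o['orientation'][2];print(p,w)
go((*p,w),(.43,.06,.28,-77.5),(.4865,-.027,.24,-.5))
go((.43,.06,.28,-77.5),(.4865,-.027,.24,-.5))
E
```

```text
[0.37506505 0.1442022  0.31547482] -155.0543255075281
[np.float64(-1.43), np.float64(-9.95), np.float64(3.55)] wz -1.3536
[np.float64(-2.88), np.float64(-20.22), np.float64(7.55)] wz -2.6975
[np.float64(9.72), np.float64(-3.63), 4.0] wz -1.3439
```

Emit:
move_arm:
  commands:
    - [7,-0.2,-1.2,0,0,0,-0.17]
    - [7,-0.4,-2.4,0,0,0,-0.34]
    - [7,-0.5,-3.7,0,0,0,-0.51]
    - [7,-0.7,-5,1,0,0,-0.68]
    - [7,-0.9,-6.2,1,0,0,-0.85]
    - [7,-1.1,-7.5,2,0,0,-1.02]
    - [7,-1.3,-8.7,3,0,0,-1.19]
    - [7,-1.4,-10,3.5,0,0,-1.35]

```text
clock: 45.6
tool_pos: [0.4301, 0.0577, 0.2801]
orientation: [179.9, -0.0, -77.6]
force: [0.0, 0.1, -0.0]
opening: 0.0698
```

Emit:
move_arm:
  commands:
    - [7,1.2,-0.5,0,0,0,-0.17]
    - [7,2.4,-1,0,0,0,-0.34]
    - [7,3.7,-1.4,0,0,0,-0.51]
    - [7,5,-1.8,1,0,0,-0.68]
    - [7,6.2,-2.3,2,0,0,-0.85]
    - [7,7.5,-2.8,3,0,0,-1.02]
    - [7,8.7,-3.2,4,0,0,-1.19]
    - [7,9.7,-3.6,4,0,0,-1.34]

```text
clock: 46.6
tool_pos: [0.4853, -0.0296, 0.2398]
orientation: [180.0, 0.1, -0.8]
force: [0.9, -0.9, -0.4]
opening: 0.0704
```

Emit:
move_arm:
  commands:
    - [7,0,0,0,0,0,0]
    - [7,0,0,1,0,0,0]
    - [7,0,0,2,0,0,0]
    - [7,0,0,2,0,0,0]
    - [7,0,0,2,0,0,0]
    - [7,0,0,2,0,0,0]
    - [7,0,0,2,0,0,0]
    - [7,0,0,2,0,0,0]

```text
clock: 47.6
tool_pos: [0.486, -0.0275, 0.2209]
orientation: [-180.0, -0.0, -1.0]
force: [-0.1, -0.9, -0.4]
opening: 0.0697
```

```bash
python3 - <<'E'
from h import *
looks('25')
c=[cv2.resize(cv2.imread('pics/%s.png'%n)[20:190,362:512],None,fx=2.6,fy=3.2,interpolation=cv2.INTER_CUBIC) for n in ('w4','w25')]
cv2.imwrite('pics/x25.png',np.hstack(c))
E
```

```text
47.6 [ 0.486  -0.0275  0.2209] [-1.7999e+02 -2.0000e-02 -9.6000e-01] 0.0697 [-0.1 -0.9 -0.4]
```

View pics/x25.png

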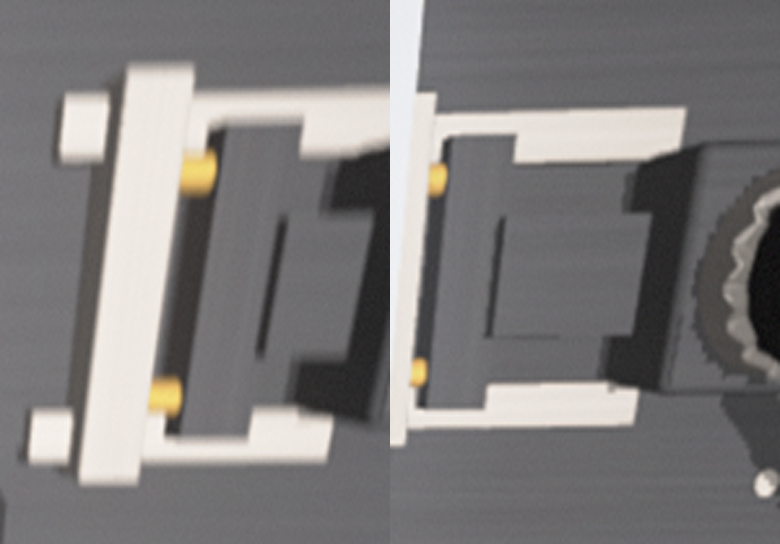

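View pics/w25.png

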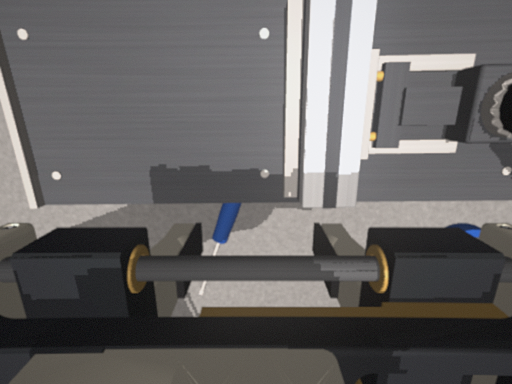

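```bash
python3 - <<'E'
from h import *
from scipy.spatial.transform import Rotation as Ro
s=np.load('last_wrist.npz')
def T(R,p): M=np.eye(4);M[:3,:3]=R;M[:3,3]=p;return M
Twc=np.linalg.inv(T(s['R'],s['t']))
o=sensors.get_obs()
Twt=T(Ro.from_euler('xyz',o['orientation'],degrees=True).as_matrix(),o['tool_pos'])
Ttc=np.linalg.inv(Twt)@Twc
Tw4=T(Ro.from_euler('xyz',[180,0,-.51],degrees=True).as_matrix(),[.4865,-.0269,.1854])@Ttc
V=np.linalg.inv(Tw4)
s4=dict(camera_matrix=s['camera_matrix'],dist_coeffs=s['dist_coeffs'],R=V[:3,:3],t=V[:3,3])
c4=lambda u,v:(u/2.6+362-.3,v/3.2+20-.3); c25=lambda u,v:((u-390)/2.6+362-.3,v/3.2+20-.3)
for z in (.134,.140,.146):
  for nm,a,b in [('block FL',(222,128),(450,136)),('block FR',(302,122),(515,134)),('block NR',(249,435),(486,408)),('block NL',(182,437),(427,408)),
     ('plate FR',(193,66),(436,95)),('slot far',(287,215),(504,218))]:
    P4=p2w('wrist',[c4(*a)],z,s4)[0];P=p2w('wrist',[c25(*b)],z)[0]
    print(z,nm,P4.round(4),P.round(4),'dy',round(P[1]-P4[1],4))
# sanity: static rail end & fixture screw
E
```

```text
0.134 block FL [ 0.5954 -0.1583  0.134 ] [ 0.5982 -0.1322  0.134 ] dy 0.0262
0.134 block FR [ 0.5961 -0.179   0.134 ] [ 0.5982 -0.1523  0.134 ] dy 0.0267
0.134 block NR [ 0.5283 -0.1793  0.134 ] [ 0.5288 -0.1529  0.134 ] dy 0.0265
0.134 block NL [ 0.528 -0.16   0.134] [ 0.5292 -0.1328  0.134 ] dy 0.0272
0.134 plate FR [ 0.6075 -0.1484  0.134 ] [ 0.6078 -0.1267  0.134 ] dy 0.0217
0.134 slot far [ 0.5774 -0.1794  0.134 ] [ 0.5783 -0.1519  0.134 ] dy 0.0275
0.14 block FL [ 0.5945 -0.1546  0.14  ] [ 0.5974 -0.1296  0.14  ] dy 0.0249
0.14 block FR [ 0.5952 -0.1747  0.14  ] [ 0.5974 -0.1493  0.14  ] dy 0.0254
0.14 block NR [ 0.5293 -0.175   0.14  ] [ 0.5296 -0.1498  0.14  ] dy 0.0252
0.14 block NL [ 0.5291 -0.1562  0.14  ] [ 0.53   -0.1302  0.14  ] dy 0.0259
0.14 plate FR [ 0.6063 -0.1449  0.14  ] [ 0.6067 -0.1243  0.14  ] dy 0.0207
0.14 slot far [ 0.5771 -0.175   0.14  ] [ 0.5779 -0.1488  0.14  ] dy 0.0262
0.146 block FL [ 0.5936 -0.1508  0.146 ] [ 0.5966 -0.1271  0.146 ] dy 0.0237
0.146 block FR [ 0.5943 -0.1703  0.146 ] [ 0.5965 -0.1462  0.146 ] dy 0.0241
0.146 block NR [ 0.5303 -0.1706  0.146 ] [ 0.5305 -0.1468  0.146 ] dy 0.0238
0.146 block NL [ 0.5301 -0.1524  0.146 ] [ 0.5309 -0.1277  0.146 ] dy 0.0247
0.146 plate FR [ 0.6051 -0.1414  0.146 ] [ 0.6056 -0.1218  0.146 ] dy 0.0196
0.146 slot far [ 0.5767 -0.1706  0.146 ] [ 0.5776 -0.1458  0.146 ] dy 0.0248
```

```bash
python3 - <<'E'
from h import *
c=lambda L:[((u+.5)/6.5-.5+270,(v+.5)/6.5-.5+135) for u,v in L]
P=p2w('top',c([(105,60),(194,60),(110,378),(200,378)]),.165);print(P.round(4),P.mean(0))
P=p2w('top',c([(78,72),(98,72),(81,383),(103,383)]),.134);print(P.round(4),P.mean(0))
P=p2w('top',c([(199,137),(230,312)]),.134);print(P.round(4),P.mean(0))
a=cv2.imread('pics/t24.png',0).astype(int)[135:205,280:390];b=cv2.imread('pics/t25.png',0).astype(int)[135:205,280:390]
cv2.imwrite('pics/d25.png',np.hstack([cv2.resize(cv2.imread('pics/%s.png'%n)[135:205,270:390],None,fx=3.2,fy=3.2,interpolation=cv2.INTER_CUBIC) for n in('t24','t25')]))
E
```

```text
[[ 0.6415 -0.0666  0.165 ]
 [ 0.6408 -0.1109  0.165 ]
 [ 0.4829 -0.0663  0.165 ]
 [ 0.4823 -0.1107  0.165 ]] [ 0.56187419 -0.0886348   0.165     ]
[[ 0.6408 -0.0544  0.134 ]
 [ 0.6406 -0.0645  0.134 ]
 [ 0.4822 -0.0533  0.134 ]
 [ 0.4821 -0.0644  0.134 ]] [ 0.56141566 -0.05912878  0.134     ]
[[ 0.6065 -0.1152  0.134 ]
 [ 0.5172 -0.1291  0.134 ]] [ 0.561842   -0.12217966  0.134     ]
```

View pics/d25.png

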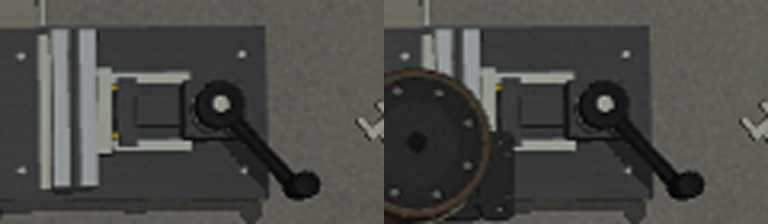

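```bash
python3 -c "
from h import *
print(job.close_job())"
```

```text
the job is handed in; nothing more can be done
None
```

The job is handed in: the four offcuts that were there are in the chute, and the long bar is clamped against the fence. It ended at about 48 s of the 192 s allowed, and no verdict was reported.

- **Offcuts:** I pushed all four over the far edge without lifting them. The last pictures show an empty ledge and all four in the chute or tray; one lies where the slope meets the tray floor.
- **Bar:** It lies flat on the bed and I let go of it before clamping. In the top view it touches the fence and is centred on the fence and jaw within about 0.5 mm.
- **Clamp:** It took four strokes of the handle, lifting it and swinging it back between them, plus a short extra push before the last one. After the third stroke I measured only about 2.7 to 2.9 rad of spindle turn, so I went back for more.
- **Handle after release:** The handle swung back about 0.24 rad when I let go of the knob after the last stroke. It did not move again over the next 3 s.
- **Last measurements:** The wrist camera put the carriage travel at about 25 to 27 mm, or 3.1 to 3.25 rad. The top camera gave 3.05 to 3.12 rad, so the two differ slightly. Both are past 2.9 rad, with the jaw springs compressed by 3 to 5 mm.
- **Bystanders:** They looked undisturbed, and the gripper was clear of everything at hand-in.

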